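Dry a batch of pedal boards in the downdraft tray

ROBOT

A 6-joint arm with a two-finger parallel gripper is mounted at the origin on the work surface. World frame = base frame: x ahead of the robot, y to its left, z up, the work surface at z = 0. Lengths are in m, angles in rad, forces in N, time in s.
With the tool pointing down it reaches from about 0.35 to 0.775 m from the base axis. Payload 7.3 kg.
Tool frame: the origin (TCP) lies between the finger pads; the fingertips stand 17 mm ahead of it and the grasp point (between the pads) lies 2 mm behind it; z points along the fingers, y is the line along which they close (so a half turn about z gives the same grasp; the last joint's range is limited). The gripper opens to 92 mm and grips with 3 to 60 N. Pads are 19 mm wide; open, the fingers measure 130 mm over their backs; the gripper's body (75 mm by 190 mm) begins 47 mm behind the grasp point.
Start: joints at [-1.266, 0.342, 1.524, -0, 1.275, -0.146], TCP at [0.229, -0.473, 0.244] pointing down, gripper open.
Joint ranges: [-2.53, 2.53], [-0.77, 2.02], [0.04, 2.7], [-1, 4.14], [0.28, 2.66], [-3.11, 3.11]. Speed limits (rad/s): [2.57, 2.57, 3.14, 3.14, 3.14, 3.14].

INTERFACE

Orientations are given as a unit quaternion [w, x, y, z].
In Python, from rig import env gives the robot as it stands.
- The arm moves only by the tool carry_out, never from a script. Its argument "targets" is a list of rows, each a list of 2 entries, a list of its own where there are three numbers: the shift along the tool's x, y, z in units of 400 mm (1.0 is 400 mm), then the turn, a rotation vector about the tool's x, y, z in units of 30 degrees (1.0 is 30 degrees). In form: [[[dx, dy, dz], [rx, ry, rz]], ...]. A call has 1 to 12 rows; each row is the pose to reach, as a shift and turn from the pose commanded when the call began, along the tool's axes at that moment; what a row does not reach only later rows make up. A row lasts 1/12 s, in which the tool goes at most 41.7 mm and 7.16 degrees, less where a joint would pass 70% of its speed; a pose out of reach is approached as far as the arm can. A call with a number of a shift or a turn outside -1 to 1 is refused whole. A call with a gripper value outside its range is refused whole. "claw" is the opening, from -1 (shut) to 1 (fully open), set as the call begins (left out, the last holds). The fingers move at their own pace and stop on an object; "grip_force" is the grip in N (left out, the last holds). Time passes only in rows, so rows that repeat a pose let the fingers close. It gives the time, the measured TCP pose, the force, the opening and the grip force at its end, in the units of the state.
- env.get_state(): the state, without advancing time (a new reading comes with each control period).
- env.get_image(name): name is "scene" or "top"; returns the picture (420x560x3 uint8, red, green, blue); there is no depth.
- env.camera_params(name): a dict with "intrinsics" (3x3 intrinsics, pixels), "xyz" and "rotation" of the camera in the world. Camera axes: x right, y down, z forward; pixel columns grow to the right and rows downward; lengths in m; the calibration is good to about 2 mm. A picture is of the moment at which its call begins. camera_params takes no time and is no camera call.
- env.sign_off(): hands the job in; it is judged then, once.
The state is a dict: "clock": time; "q": joint angles; "qd": joint speeds; "effort": joint torques, N m; "ee_pos": TCP position; "tool_rot": TCP orientation; "ft_force": force on the tool from outside, world axes, zero at the start; "wrist_torque": the same for the moment, N m; "finger_gap": finger opening in m; "grip_force": force on a finger pad.
Only numpy, scipy, OpenCV 4.12 (cv2) and the standard library are available. Lean on these libraries where they do the work, as an engineer would, in place of code of your own. Each camera call takes 0.05 s, during which the arm holds its last target. There are 200 camera calls.

TASK

Dry this batch of pedal boards: first switch the fan isolator off (toggle over to the red dot) and turn the damper lever fully closed against its blue stop, then lay every loose blue board in its black carrier flat in the downdraft tray, component side up and one to a bay. Then, with the fan still off, open the damper lever to line up with the red set pointer and only after that switch the isolator on (green dot). Leave everything else on the bench where it is.

Things in the scene. Friction and masses are not known exactly. Their poses are not given: they have to be found in the camera images.
- tray: Fixed grey downdraft tray, 80 (its x) by 318 mm (its y), 28 mm high. Five bays in a row along y, each 70 (x) by 58 mm (y) inside, centres at y = -124, -62, 0, 62, 124 mm, x = 0; slotted floors 22 mm above the bench; ribs 4 mm and rims 5 mm thick stand 6 mm above the floors. Origin: centre of underside; z up. May be turned a little.
- board0: Loose pedal board (up to five; absent ones read None): blue circuit board in a black carrier plate, 56 (its x) by 44 (its y) by 7 mm thick; in its middle a square steel footswitch block, 18 by 18 mm, from 7 to 32 mm above the underside (grip here), and on it a 10 mm round bushing up to 44 mm. About 90 g. Origin: centre of underside; z up out of the component side.
- board1: Loose pedal board (up to five; absent ones read None): blue circuit board in a black carrier plate, 56 (its x) by 44 (its y) by 7 mm thick; in its middle a square steel footswitch block, 18 by 18 mm, from 7 to 32 mm above the underside (grip here), and on it a 10 mm round bushing up to 44 mm. About 90 g. Origin: centre of underside; z up out of the component side.
- board2: Loose pedal board (up to five; absent ones read None): blue circuit board in a black carrier plate, 56 (its x) by 44 (its y) by 7 mm thick; in its middle a square steel footswitch block, 18 by 18 mm, from 7 to 32 mm above the underside (grip here), and on it a 10 mm round bushing up to 44 mm. About 90 g. Origin: centre of underside; z up out of the component side.
- board3: Loose pedal board (up to five; absent ones read None): blue circuit board in a black carrier plate, 56 (its x) by 44 (its y) by 7 mm thick; in its middle a square steel footswitch block, 18 by 18 mm, from 7 to 32 mm above the underside (grip here), and on it a 10 mm round bushing up to 44 mm. About 90 g. Origin: centre of underside; z up out of the component side.
- board4: Loose pedal board (up to five; absent ones read None): blue circuit board in a black carrier plate, 56 (its x) by 44 (its y) by 7 mm thick; in its middle a square steel footswitch block, 18 by 18 mm, from 7 to 32 mm above the underside (grip here), and on it a 10 mm round bushing up to 44 mm. About 90 g. Origin: centre of underside; z up out of the component side.
- quadrant: Fixed green damper quadrant box with a bright top plate, 160 mm (its x) by 180 mm (its y) by 30 mm high, black tick marks every 0.2 rad. Origin: centre of its underside; z up.
- lever_pivot (a point): The upright axis of the damper lever and of the red set pointer, on the quadrant's top plate, 30 mm above the bench; axes as the quadrant's.
- damper_lever (a joint): Angle of the damper lever about its upright pivot, 0 to 1.6 rad, counter-clockwise from above. At angle a the steel lever points from the pivot along (-cos(a-0.8), -sin(a-0.8)) in the quadrant's x, y. 0 = fully closed, against the stop beside the blue dot. It stays where it is left.
- lever_knob (a point): Centre of the top of the lever's upright black round knob (16 mm diameter, its grippable side runs from 31 mm below this point up to it), 85 mm from the pivot, 76 mm above the bench. Its x axis points along the lever towards the pivot.
- set_pointer (a joint): Angle of the flat red set pointer on the quadrant's rim, same axis, zero and sense as damper_lever: the commanded lever angle. It is only a mark and cannot be moved by touch.
- pointer_tip (a point): Inner end of the red set pointer, 103 mm from the pivot. Its x axis points to the pivot.
- isolator: Fixed yellow fan isolator box, 100 mm (its x) by 70 mm (its y) by 50 mm high, with a red dot at its -x (off) end and a green dot at its +x (on) end. Origin: centre of its underside; z up.
- switch_hinge (a point): Hinge of the isolator's toggle, 48 mm above the bench, axis along the isolator's y.
- fan_switch (a joint): Angle of the toggle: 0 = off (leans 0.55 rad from upright towards the isolator's -x, the red dot), 1.1 = on (leans 0.55 rad towards +x, the green dot). Over-centre: past upright it falls to the nearer stop by itself.
- switch_tip (a point): Tip of the toggle, 72 mm from its hinge: the end of a red round handle, 20 mm diameter by 26 mm long, on a 10 mm steel stem. Height 109 mm above the bench at either stop, 120 mm when upright.
- tip_cleaner: Loose tin cup with coiled brass tip cleaner, 68 mm diameter, 50 mm high; leave it. Origin: underside centre.
- tweezers: Loose ceramic-tipped tweezers, 130 mm long (its x), 7 mm high; leave them. Origin: underside centre.
- solder_reel: Loose solder reel, 54 mm diameter, 35 mm high; leave it. Origin: underside centre.
- flux_jar: Loose amber jar, 44 mm diameter, 50 mm high; leave it. Origin: underside centre.
- pedal_knob: Loose black pedal knob, 24 mm diameter, 16 mm high; leave it. Origin: underside centre.
- screwdriver: Loose screwdriver, 150 mm long (its x); leave it. Origin: underside centre.
Mind the look-alikes: they are no part of the job. Leave any brown look-alike of the board3 alone. What is shaped like the board4 but turquoise is not meant.

How it is judged:
By the outcome, as a careful person would: the job done as asked, in the order asked, and still so for the second after the job is handed in, with the robot touching nothing.
Of board0, board1, board2, board3, board4 only 4 to 5 are there at a start; the rules pass over those that are not, and their reading is None.
At some moment in a run one of board0, board1, board2, board3, board4 may be knocked a few centimetres aside while the robot is not near it.
Once in a run the grip may slacken for a moment while it holds something.
It also fails if it takes over 192 s, if anything falls off the work surface, if the arm or the gripper's body presses on something with over 40 N, if the wrist force passes 120 N, or if a joint passes its speed limit or range.

## Working session

There is one attempt and no reset: what is moved stays moved. The work goes in short steps, Python scripts to look and compute and a tool call to move; the robot and the scene stay as the last step left them, time stands still between calls to the robot, and variables do not carry over. Pictures are saved under pics/ and viewed, at most 14 in all, crops included, and the job is handed in when it is done.

Besides the shell and the picture viewer there is one more tool, called after "Emit:" in YAML: its name, and indented under it one key for each argument. carry_out: Moves the arm, as the interface text tells. Shifts and turns lie within -1 to 1; 1 stands for 400 mm of shift or 30 degrees of turn. Its arguments: {"type":"object","properties":{"targets":{"type":"array"},"claw":{"type":"number"},"grip_force":{"type":"number"}},"required":["targets"]}

```bash
ls; mkdir -p pics; python3 - <<'E'
from rig import env
import cv2
for n in("scene","top"):
    im=env.get_image(n); cv2.imwrite(f"pics/{n}0.png",im[:,:,::-1]); print(n,env.camera_params(n))
print(env.get_state())
E
```

```text
pics
scene {'intrinsics': array([[411.13055711,   0.        , 279.54319873],
       [  0.        , 411.13055711, 209.11172358],
       [  0.        ,   0.        ,   1.        ]]), 'xyz': array([1.17626341, 0.42644436, 0.64582906]), 'rotation': array([-0.22383138,  0.43555498,  0.77677987, -0.39598537])}
top {'intrinsics': array([[414.56668554,   0.        , 275.10533727],
       [  0.        , 414.56668554, 214.24058532],
       [  0.        ,   0.        ,   1.        ]]), 'xyz': array([0.35425737, 0.0115453 , 1.12068382]), 'rotation': array([-0.06764562,  0.71019661, -0.69925857,  0.04563222])}
{'clock': 0.1, 'q': array([-1.26600649e+00,  3.42611469e-01,  1.52487145e+00, -2.45261546e-05,
        1.27541355e+00, -1.45998875e-01]), 'qd': array([ 0.00106069, -0.0014365 , -0.00283725, -0.00054095,  0.00037181,
        0.00062153]), 'effort': array([ 1.34029557e-03, -4.32006383e+01, -2.44695032e+01,  7.19540985e-02,
        5.26067172e-02, -6.29418787e-05]), 'ee_pos': array([ 0.2286457 , -0.47223572,  0.2431535 ]), 'tool_rot': array([-6.48924346e-04,  9.74705041e-01,  2.23494200e-01, -6.33969031e-05]), 'ft_force': array([ 0.17830598, -0.26421289, -0.46616074]), 'wrist_torque': array([ 7.08602421e-05, -4.66217954e-03,  1.47280203e-03]), 'grip_force': 0.0, 'finger_gap': 0.09168988951570851}
```

View pics/top0.png

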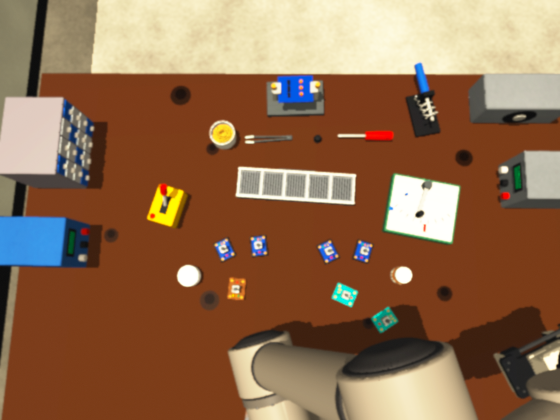

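View pics/scene0.png

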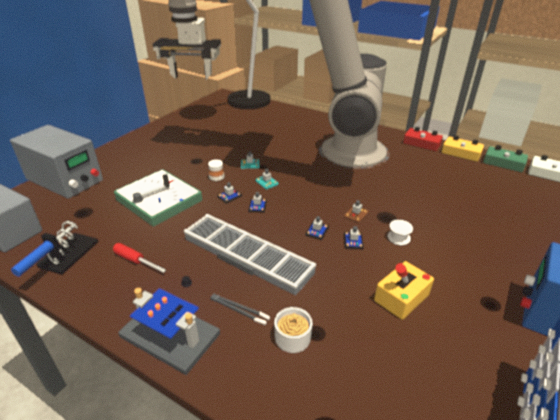

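Top view: blue boards at (224,250), (259,246), (328,252), (363,251). The brown one at (236,289) and the turquoise ones at (345,294) and (384,320) are look-alikes. The tray is at (296,186), the isolator at (167,205) and the quadrant at (422,208). An enlarged crop will confirm this.

```bash
cat > h.py <<'E'
import numpy as np, cv2
from scipy.spatial.transform import Rotation as R
from rig import env
def cam(n):
    p=env.camera_params(n); q=p["rotation"]
    q=np.asarray(q); return p["intrinsics"],p["xyz"],R.from_quat(np.r_[q[1:],q[0]]).as_matrix()
def ray(n,uv):
    K,c,M=cam(n); d=M@np.linalg.inv(K)@np.r_[uv,1.]; return c,d/np.linalg.norm(d)
def onz(n,uv,z):
    c,d=ray(n,uv); return (c+d*(z-c[2])/d[2])
def proj(n,p):
    K,c,M=cam(n); v=K@M.T@(np.asarray(p,float)-c); return v[:2]/v[2]
def tri(a,b):
    """top px a, scene px b -> point, gap"""
    c1,d1=ray("top",a); c2,d2=ray("scene",b)
    A=np.c_[d1,-d2]; s=np.linalg.lstsq(A,c2-c1,rcond=None)[0]
    p,q=c1+d1*s[0],c2+d2*s[1]; return (p+q)/2,np.linalg.norm(p-q)
def blobs(im,lo,hi,amin=4,roi=None):
    m=cv2.inRange(cv2.cvtColor(im,cv2.COLOR_RGB2HSV),np.array(lo),np.array(hi))
    if roi:
        x0,y0,x1,y1=roi; k=np.zeros_like(m); k[y0:y1,x0:x1]=255; m&=k
    n,l,s,c=cv2.connectedComponentsWithStats(m)
    return [(c[i].round(2),s[i,4],l==i) for i in range(1,n) if s[i,4]>=amin]
def tool(st=None):
    st=st or env.get_state(); q=st["tool_rot"]; return st["ee_pos"],R.from_quat(np.r_[q[1:],q[0]])
E
python3 - <<'E'
from h import *
t=env.get_image("top"); s=env.get_image("scene")
def crop(im,x,y,w,h,W,H): return cv2.resize(im[y:y+h,x:x+w],(W,H),interpolation=cv2.INTER_CUBIC)
a=np.vstack([np.hstack([crop(t,380,165,90,85,400,300)[:, :],crop(t,140,175,60,45,400,300)]),
 np.hstack([crop(t,205,225,90,75,400,300),crop(t,310,225,90,110,400,300)])])
cv2.imwrite("pics/c1.png",a[:,:,::-1])
b=np.vstack([np.hstack([crop(s,108,160,100,75,400,300),crop(s,360,250,80,66,400,300)]),crop(s,180,150,200,100,800,300)])
cv2.imwrite("pics/c2.png",b[:,:,::-1])
for c,ar,m in blobs(t,(105,120,40),(130,255,255),20,(200,210,400,335)): print("blue",c,ar,onz("top",c,.007).round(4))
m=cv2.inRange(cv2.cvtColor(t,cv2.COLOR_RGB2HSV),(0,0,110),(180,60,255)); 
n,l,st,cc=cv2.connectedComponentsWithStats(m)
for i in range(1,n):
    if st[i,4]>200 and 200<cc[i][0]<460 and 150<cc[i][1]<260:
        r=cv2.minAreaRect(cv2.findContours((l==i).astype(np.uint8),0,1)[0][0]); print(cc[i],st[i],r); bx=cv2.boxPoints(r); print([onz("top",p,.03).round(4) for p in bx])
for c,ar,mm in blobs(t,(20,150,80),(35,255,255),50,(130,170,200,240)): print("yel",c,ar,cv2.minAreaRect(np.argwhere(mm)[:,::-1].astype(np.float32)))
E
```

```text
blue [258.85 247.65] 114 [0.4426 0.0901 0.007 ]
blue [225.45 250.93] 110 [0.4323 0.18   0.007 ]
blue [327.67 253.14] 113 [ 0.4308 -0.0944  0.007 ]
blue [361.23 252.91] 116 [ 0.4328 -0.1836  0.007 ]
[295.72709606 185.32731816] [ 236  167  120   38 3602] ((295.57232666015625, 185.1865234375), (117.88159942626953, 31.01260757446289), 3.7152888774871826)
[array([0.5765, 0.1541, 0.03  ]), array([0.6626, 0.1514, 0.03  ]), array([ 0.6444, -0.1671,  0.03  ]), array([ 0.5595, -0.1607,  0.03  ])]
[422.65298197 207.73092926] [ 386  175   73   67 3605] ((422.70001220703125, 207.90000915527344), (67.1714859008789, 56.43836212158203), 10.30484676361084)
[array([ 0.4932, -0.2416,  0.03  ]), array([ 0.6438, -0.2721,  0.03  ]), array([ 0.6126, -0.4455,  0.03  ]), array([ 0.4641, -0.4117,  0.03  ])]
yel [167.55 206.73] 969 ((166.9499969482422, 205.14999389648438), (30.990318298339844, 38.8960075378418), 18.434946060180664)
```

View pics/c1.png

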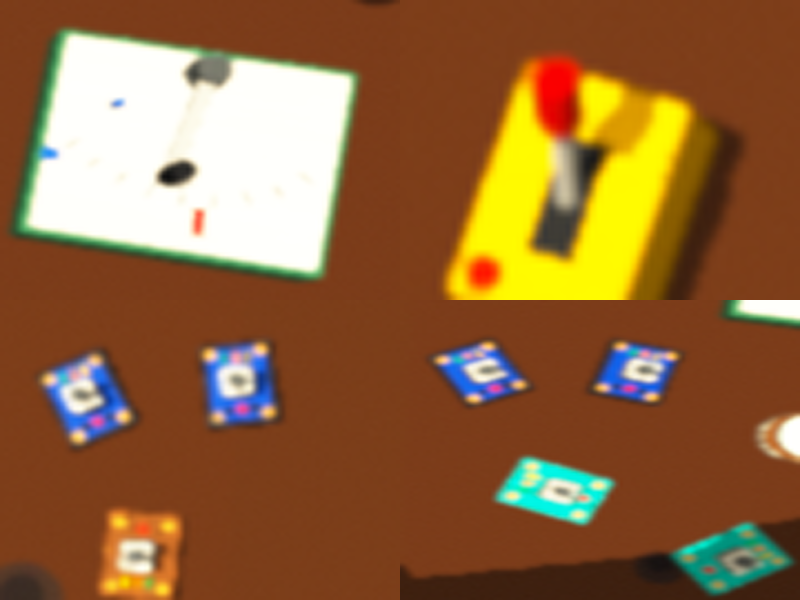

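View pics/c2.png

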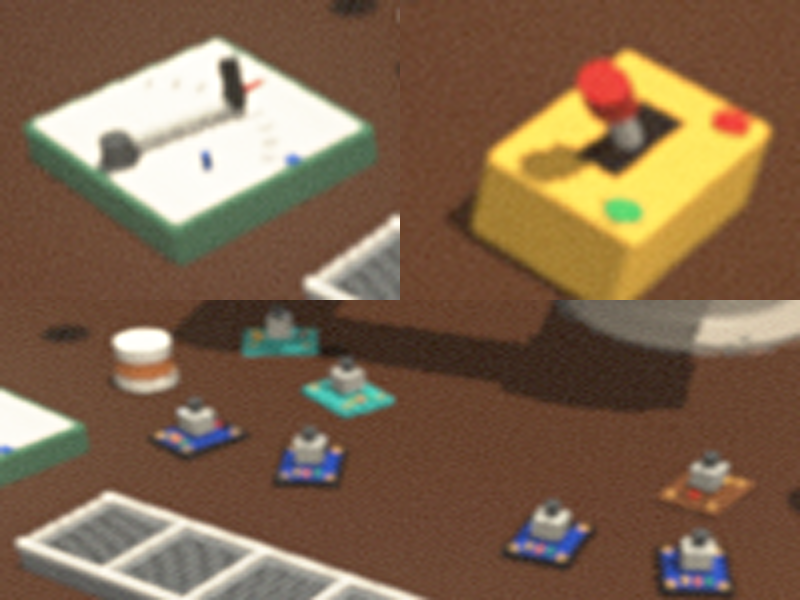

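The crop confirms four blue boards; the turquoise and brown ones don't match the description. The toggle leans away from the red dot, so it is on. The lever is partway open, with the red pointer beyond the knob. Next I'll measure everything precisely.

```bash
python3 - <<'E'
from h import *
t=env.get_image("top"); s=env.get_image("scene")
def show(tag,im,lo,hi,a,roi):
    for c,ar,m in blobs(im,lo,hi,a,roi): print(tag,c,ar)
show("top red ptr",t,(0,110,120),(12,255,255),3,(388,178,458,240))
show("top blue q",t,(100,100,60),(130,255,255),2,(380,170,458,240))
show("top dark q",t,(0,0,0),(180,255,60),4,(392,178,455,238))
show("top gray q",t,(0,0,61),(180,90,190),6,(392,178,455,232))
show("sc red ptr",s,(0,90,120),(12,255,255),3,(120,170,200,218))
show("sc red ptr b",s,(165,90,120),(180,255,255),3,(120,170,200,218))
show("sc blue q",s,(100,80,50),(130,255,255),2,(120,170,200,218))
show("sc dark q",s,(0,0,0),(180,255,70),6,(125,168,200,212))
show("top red iso",t,(0,200,150),(8,255,255),3,(140,175,195,235))
show("sc red iso",s,(0,150,120),(6,255,255),3,(370,255,435,300))
show("sc red iso2",s,(172,150,120),(180,255,255),3,(370,255,435,300))
show("sc green iso",s,(50,90,90),(85,255,255),3,(370,255,435,305))
show("top dark iso",t,(0,0,0),(180,255,90),4,(150,185,180,225))
# boards
g=cv2.cvtColor(t,cv2.COLOR_RGB2HSV)
for c in [(258.8,247.6),(225.4,250.9),(327.7,253.1),(361.2,252.9)]:
    x0,y0=int(c[0])-16,int(c[1])-16
    roi=g[y0:y0+32,x0:x0+32]
    nb=((roi[...,0]>18)|(roi[...,2]<45)|(roi[...,1]<120)).astype(np.uint8)  # not brown
    bl=cv2.inRange(roi,(100,120,40),(130,255,255)); 
    k=cv2.morphologyEx(bl,cv2.MORPH_CLOSE,np.ones((9,9),np.uint8))
    cs=max(cv2.findContours(k,0,1)[0],key=cv2.contourArea); r=cv2.minAreaRect(cs)
    bx=cv2.boxPoints(r)+[x0,y0]; w=np.array([onz("top",p,.006) for p in bx])
    e=[np.linalg.norm(w[1]-w[0]),np.linalg.norm(w[2]-w[1])]; L=w[1]-w[0] if e[0]>e[1] else w[2]-w[1]
    print("board",w.mean(0).round(4),np.round(e,4),"yaw",np.degrees(np.arctan2(L[1],L[0])).round(1))
    for cc,ar,m in blobs(t,(0,0,150),(180,70,255),6,(x0,y0,x0+32,y0+32)): print("  blk",cc,ar,onz("top",cc,.030).round(4))
E
```

```text
top red ptr [388. 180.] 5
top red ptr [447.31 179.48] 90
top red ptr [456.26 231.09] 46
top red ptr [424.4 227.1] 10
top red ptr [396.67 237.67] 75
top blue q [390.71 208.  ] 7
top dark q [418.91 213.78] 23
top gray q [426.88 183.93] 75
top gray q [419.58 213.46] 26
sc red ptr [170.17 181.17] 6
sc blue q [159. 199.] 3
sc blue q [180.8 199.6] 5
sc dark q [165.65 180.27] 26
top red iso [163.13 188.02] 62
top red iso [152.  215.5] 8
sc red iso [400.66 269.17] 109
sc red iso [426.   276.29] 21
sc green iso [404.14 295.68] 22
top dark iso [167.73 199.27] 15
top dark iso [163.12 208.92] 26
top dark iso [178.71 222.43] 7
board [0.4481 0.0914 0.006 ] [0.0387 0.0512] yaw -170.6
  blk [258.28 243.36] 72 [0.452  0.0902 0.03  ]
board [0.4371 0.184  0.006 ] [0.0385 0.05  ] yaw -151.6
  blk [222.84 246.66] 76 [0.4419 0.1838 0.03  ]
board [ 0.4361 -0.0943  0.006 ] [0.0386 0.0499] yaw -153.6
  blk [328.34 249.4 ] 68 [ 0.439 -0.094  0.03 ]
board [ 0.4381 -0.1872  0.006 ] [0.0503 0.0392] yaw -18.9
  blk [364.67 249.21] 75 [ 0.441  -0.1886  0.03  ]
```

```bash
python3 - <<'E'
from h import *
t=env.get_image("top")
print("knob",tri((418.9,213.6),(165.6,180.3)))
hub=onz("top",(426.9,183.9),.04);hub3=onz("top",(426.9,183.9),.03); ptr=onz("top",(424.4,227.1),.031); kn=onz("top",(419.0,213.6),.065); blue=onz("top",(390.7,208),.031)
for n,p in (("hub.04",hub),("hub.03",hub3),("ptr",ptr),("ptr_sc",onz("scene",(170.2,181.2),.031)),("blue",blue),("blue_sc",onz("scene",(180.8,199.6),.031)),("knob.065",kn)): 
    d=p-hub; print(n,p.round(4),np.linalg.norm(d[:2]).round(4),np.degrees(np.arctan2(-d[1],-d[0])).round(2))
print("iso tip",tri((163.1,188.0),(400.7,269.2)))
r=onz("top",(152,215.5),.05); r2=onz("scene",(426,276.3),.05); g2=onz("scene",(404.1,295.7),.05)
print("red",r,r2,"green",g2,"mid",(r2+g2)/2,np.degrees(np.arctan2(*(g2-r2)[1::-1])))
# yellow top rect corners
# tray: floor dark blobs
g=cv2.cvtColor(t,cv2.COLOR_RGB2GRAY); 
for th in (150,170,190):
    m=((g<th)*255).astype(np.uint8); m=cv2.morphologyEx(m,cv2.MORPH_CLOSE,np.ones((3,3),np.uint8))
    n,l,s,c=cv2.connectedComponentsWithStats(m)
    for i in range(1,n):
        if 100<s[i,4]<700 and 230<c[i][0]<360 and 165<c[i][1]<206: print(th,c[i].round(2),s[i],onz("top",c[i],.022).round(4))
E
```

```text
knob (array([ 0.53200704, -0.32276821,  0.06037534]), np.float64(0.0001998415057757343))
hub.04 [ 0.6154 -0.3532  0.04  ] 0.0 -180.0
hub.03 [ 0.6178 -0.3565  0.03  ] 0.0042 125.6
ptr [ 0.5013 -0.3451  0.031 ] 0.1144 -4.06
ptr_sc [ 0.4964 -0.3458  0.031 ] 0.1192 -3.52
blue [ 0.5511 -0.2587  0.031 ] 0.1142 -55.74
blue_sc [ 0.5494 -0.258   0.031 ] 0.1158 -55.27
knob.065 [ 0.5313 -0.3216  0.065 ] 0.0898 -20.55
iso tip (array([0.58181479, 0.33049496, 0.10420071]), np.float64(0.0017148845698467749))
red [0.51962461 0.37160135 0.05      ] [0.51496572 0.37177344 0.05      ] green [0.58895758 0.35011463 0.05      ] mid [0.55196165 0.36094404 0.05      ] -16.31574810779221
150 [250.13 182.53] [242 173  17  20 295] [0.6184 0.1171 0.022 ]
150 [272.61 183.75] [264 174  18  20 310] [0.6156 0.0558 0.022 ]
150 [295.39 185.28] [287 176  18  20 319] [ 0.6121 -0.0062  0.022 ]
150 [318.24 186.83] [310 177  18  21 317] [ 0.6085 -0.068   0.022 ]
150 [341.25 188.05] [333 178  18  21 336] [ 0.6058 -0.1299  0.022 ]
170 [249.81 182.28] [241 172  19  22 366] [0.6191 0.118  0.022 ]
170 [272.49 183.82] [263 173  19  22 366] [0.6155 0.0561 0.022 ]
170 [295.28 185.23] [286 175  19  22 373] [ 0.6122 -0.0059  0.022 ]
170 [318.31 186.59] [309 176  19  22 370] [ 0.6091 -0.0681  0.022 ]
170 [341.33 187.99] [332 177  19  23 390] [ 0.6059 -0.1302  0.022 ]
190 [249.66 182.1 ] [240 171  20  23 414] [0.6196 0.1184 0.022 ]
190 [272.41 183.52] [263 172  20  24 416] [0.6163 0.0563 0.022 ]
190 [295.28 184.97] [286 174  20  23 412] [ 0.6129 -0.0058  0.022 ]
190 [318.14 186.5 ] [309 175  19  24 412] [ 0.6093 -0.0677  0.022 ]
190 [341.22 187.92] [332 176  20  24 422] [ 0.6061 -0.1299  0.022 ]
```

```bash
cat >> h.py <<'E'
def down(yaw): # tool pointing down, tool x at world yaw (deg)
    return R.from_euler("z",yaw,degrees=True)*R.from_euler("x",180,degrees=True)
def plan(*wps,start=None):
    """print shift/turn (units) from the current (or given x,y,z,yaw) pose to each (x,y,z,yaw)"""
    if start is None: p,r=tool()
    else: p,r=np.array(start[:3]),down(start[3])
    for w in wps:
        d=r.inv().apply(np.array(w[:3])-p)/.4; a=(r.inv()*down(w[3])).as_rotvec(degrees=True)/30
        print(w,"->",d.round(3).tolist(),a.round(3).tolist())
E
python3 - <<'E'
from h import *
plan((.45,-.10,.24,52)); A=(.45,-.10,.24,52)
plan((.631,.3156,.2,73.7),start=A)
E
```

```text
(0.45, -0.1, 0.24, 52) -> [0.904, -0.597, 0.009] [-0.0, -0.0, -0.872]
(0.631, 0.3156, 0.2, 73.7) -> [1.097, -0.283, 0.1] [0.0, 0.0, -0.723]
```

Emit:
carry_out:
  targets:
    - [[0.95,-0.57,0.01],[0,0,-0.87]]
    - [[0.95,-0.57,0.01],[0,0,-0.87]]
    - [[0.95,-0.57,0.01],[0,0,-0.87]]
    - [[0.95,-0.57,0.01],[0,0,-0.87]]
    - [[0.95,-0.57,0.01],[0,0,-0.87]]
    - [[0.95,-0.57,0.01],[0,0,-0.87]]
    - [[0.95,-0.57,0.01],[0,0,-0.87]]
    - [[0.95,-0.57,0.01],[0,0,-0.87]]
    - [[0.95,-0.57,0.01],[0,0,-0.87]]
    - [[0.95,-0.57,0.01],[0,0,-0.87]]
    - [[0.95,-0.57,0.01],[0,0,-0.87]]
    - [[0.95,-0.57,0.01],[0,0,-0.87]]
  claw: -1
  grip_force: 15

```text
clock: 1.35
ee_pos: [0.4734, -0.0978, 0.2397]
tool_rot: [-0.0, 0.898, 0.44, 0.001]
ft_force: [-1.3, -0.0, -0.3]
finger_gap: 0.0161
grip_force: 0.0
```

```bash
python3 - <<'E'
from h import *
p,r=tool(); print(p,r.as_matrix()[:,0]); plan((.45,.26,.22,73.7),(.631,.3156,.22,73.7))
E
```

```text
[ 0.4734141  -0.09775917  0.23968261] [0.61283314 0.79021051 0.00169912]
(0.45, 0.26, 0.22, 73.7) -> [0.671, -0.594, 0.05] [0.001, -0.003, -0.716]
(0.631, 0.3156, 0.22, 73.7) -> [1.058, -0.322, 0.051] [0.001, -0.003, -0.716]
```

Emit:
carry_out:
  targets:
    - [[1,-0.32,0.05],[0,0,-0.72]]
    - [[1,-0.32,0.05],[0,0,-0.72]]
    - [[1,-0.32,0.05],[0,0,-0.72]]
    - [[1,-0.32,0.05],[0,0,-0.72]]
    - [[1,-0.32,0.05],[0,0,-0.72]]
    - [[1,-0.32,0.05],[0,0,-0.72]]
    - [[1,-0.32,0.05],[0,0,-0.72]]
    - [[1,-0.32,0.05],[0,0,-0.72]]
    - [[1,-0.32,0.05],[0,0,-0.72]]
    - [[1,-0.32,0.05],[0,0,-0.72]]
    - [[1,-0.32,0.05],[0,0,-0.72]]
    - [[1,-0.32,0.05],[0,0,-0.72]]

```text
clock: 2.35
ee_pos: [0.6173, 0.2938, 0.218]
tool_rot: [-0.0, 0.8, 0.6, -0.001]
ft_force: [0.0, -0.7, -0.9]
finger_gap: 0.0005
grip_force: 0.0
```

```bash
python3 - <<'E'
from h import *
h=np.array([.5525,.3395]);x=np.array([.956,-.292])
a=[tuple(h+s*x) for s in (.084,.03,.010)]
print(tool()[0]); plan(*[(*q,z,73.7) for q,z in ((a[0],.2),(a[0],.105),(a[1],.105),(a[2],.105),(a[2],.2))])
E
```

```text
[0.61726576 0.29375543 0.21796736]
(np.float64(0.632804), np.float64(0.31497200000000003), 0.2, 73.7) -> [0.062, 0.022, 0.045] [-0.003, 0.002, -0.0]
(np.float64(0.632804), np.float64(0.31497200000000003), 0.105, 73.7) -> [0.062, 0.023, 0.282] [-0.003, 0.002, -0.0]
(np.float64(0.58118), np.float64(0.33074000000000003), 0.105, 73.7) -> [0.064, -0.112, 0.282] [-0.003, 0.002, -0.0]
(np.float64(0.56206), np.float64(0.33658000000000005), 0.105, 73.7) -> [0.064, -0.162, 0.283] [-0.003, 0.002, -0.0]
(np.float64(0.56206), np.float64(0.33658000000000005), 0.2, 73.7) -> [0.064, -0.162, 0.045] [-0.003, 0.002, -0.0]
```

Emit:
carry_out:
  targets:
    - [[0.06,0.03,0.05],[0,0,0]]
    - [[0.06,0.03,0.14],[0,0,0]]
    - [[0.06,0.03,0.22],[0,0,0]]
    - [[0.06,0.03,0.28],[0,0,0]]
    - [[0.06,0,0.28],[0,0,0]]
    - [[0.06,-0.03,0.28],[0,0,0]]
    - [[0.06,-0.06,0.28],[0,0,0]]
    - [[0.06,-0.09,0.28],[0,0,0]]
    - [[0.06,-0.12,0.28],[0,0,0]]
    - [[0.06,-0.145,0.28],[0,0,0]]
    - [[0.06,-0.165,0.28],[0,0,0]]
    - [[0.06,-0.165,0.28],[0,0,0]]

```text
clock: 3.35
ee_pos: [0.5596, 0.3333, 0.1081]
tool_rot: [-0.0, 0.801, 0.599, -0.0]
ft_force: [-0.0, 0.2, -0.2]
finger_gap: 0.0006
grip_force: 0.0
```

Emit:
carry_out:
  targets:
    - [[0,0.02,0],[0,0,0]]
    - [[0,0.02,-0.1],[0,0,0]]
    - [[0,0.02,-0.2],[0,0,0]]
    - [[-0.1,0.02,-0.27],[0,0,0]]
    - [[-0.2,0,-0.27],[0,0,0]]
    - [[-0.3,0,-0.27],[0,0,0]]
    - [[-0.4,0,-0.27],[0,0,0]]
    - [[-0.5,0,-0.27],[0,0,0]]
    - [[-0.6,0,-0.27],[0,0,0]]
    - [[-0.7,0,-0.27],[0,0,0]]
    - [[-0.8,0,-0.27],[0,0,0]]
    - [[-0.85,0,-0.27],[0,0,0]]

```text
clock: 4.35
ee_pos: [0.464, 0.0035, 0.2161]
tool_rot: [0.001, 0.802, 0.597, -0.0]
ft_force: [1.3, -0.2, -0.5]
finger_gap: 0.0003
grip_force: 0.0
```

```bash
python3 - <<'E'
from h import *
t=env.get_image("top"); s=env.get_image("scene")
for c,ar,m in blobs(t,(0,200,150),(8,255,255),3,(140,175,195,235)): print("top",c,ar)
for c,ar,m in blobs(s,(0,150,120),(6,255,255),3,(370,240,445,300)): print("sc",c,ar)
cv2.imwrite("pics/c3.png",np.hstack([cv2.resize(t[170:240,130:200],(400,400)),cv2.resize(s[245:315,370:440],(400,400))])[:,:,::-1])
E
```

```text
top [154.43 212.59] 49
sc [419.2 254.9] 156
sc [426.   276.32] 19
```

View pics/c3.png

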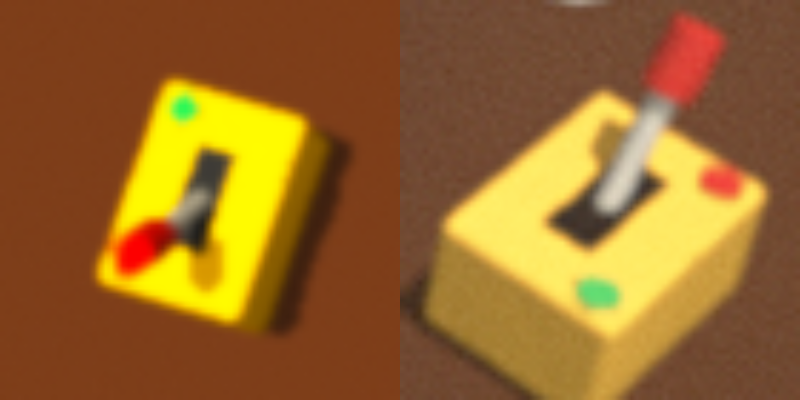

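Toggle now leans to the red dot at (154,212), so the fan is off. The lever is next.

```bash
python3 - <<'E'
from h import *
plan((.47,-.16,.2,103.7),(.50,-.27,.2,103.7)); plan((.532,-.3225,.2,133),start=(.47,-.16,.2,103.7));plan((.532,-.3225,.14,161),start=(.532,-.3225,.2,133))
E
```

```text
(0.47, -0.16, 0.2, 103.7) -> [-0.389, 0.131, 0.041] [0.001, 0.002, -1.015]
(0.5, -0.27, 0.2, 103.7) -> [-0.631, 0.282, 0.041] [0.001, 0.002, -1.015]
(0.532, -0.3225, 0.2, 133) -> [-0.431, 0.054, 0.0] [0.0, 0.0, -0.977]
(0.532, -0.3225, 0.14, 161) -> [0.0, -0.0, 0.15] [0.0, 0.0, -0.933]
```

Emit:
carry_out:
  targets:
    - [[-0.39,0.13,0.04],[0,0,-1]]
    - [[-0.39,0.13,0.04],[0,0,-1]]
    - [[-0.39,0.13,0.04],[0,0,-1]]
    - [[-0.39,0.13,0.04],[0,0,-1]]
    - [[-0.39,0.13,0.04],[0,0,-1]]
    - [[-0.39,0.13,0.04],[0,0,-1]]
  claw: 0.1

```text
clock: 4.95
ee_pos: [0.471, -0.1604, 0.1993]
tool_rot: [0.001, 0.619, 0.786, -0.0]
ft_force: [0.1, -0.2, 0.1]
finger_gap: 0.036
grip_force: 0.0
```

Emit:
carry_out:
  targets:
    - [[-0.43,0.05,0],[0,0,-1]]
    - [[-0.43,0.05,0],[0,0,-1]]
    - [[-0.43,0.05,0],[0,0,-1]]
    - [[-0.43,0.05,0],[0,0,-1]]
    - [[-0.43,0.05,0],[0,0,-1]]
    - [[-0.43,0.05,0],[0,0,-1]]

```text
clock: 5.45
ee_pos: [0.5309, -0.321, 0.1987]
tool_rot: [0.0, 0.396, 0.918, 0.0]
ft_force: [-0.8, 2.3, 0.2]
finger_gap: 0.0504
grip_force: 0.0
```

Emit:
carry_out:
  targets:
    - [[0,0,0.1],[0,0,-0.92]]
    - [[0,0,0.1],[0,0,-0.92]]
    - [[0,0,0.1],[0,0,-0.92]]
    - [[0,0,0.1],[0,0,-0.92]]
    - [[0,0,0.1],[0,0,-0.92]]
    - [[0,0,0.1],[0,0,-0.92]]
    - [[0,0,0.1],[0,0,-0.92]]

```text
clock: 6.03
ee_pos: [0.5301, -0.3181, 0.1601]
tool_rot: [0.0, 0.165, 0.986, 0.0]
ft_force: [-0.2, -0.7, -0.8]
finger_gap: 0.0504
grip_force: 0.0
```

```bash
python3 - <<'E'
from h import *
print(tool()[0],tool()[1].as_matrix()[:,0]); plan((.532,-.3225,.14,161),(.532,-.3225,.070,161))
t=env.get_image("top"); s=env.get_image("scene")
for c,ar,m in blobs(s,(0,90,120),(12,255,255),3,(120,170,200,218)): print("scptr",c,ar)
for c,ar,m in blobs(s,(0,0,0),(180,255,70),6,(125,168,200,212)): print("scknob",c,ar)
E
```

```text
[ 0.5301315  -0.31808777  0.16006102] [-9.45249858e-01  3.26347406e-01 -2.76443165e-04]
(0.532, -0.3225, 0.14, 161) -> [-0.008, -0.009, 0.05] [0.0, 0.001, -0.002]
(0.532, -0.3225, 0.07, 161) -> [-0.008, -0.009, 0.225] [0.0, 0.001, -0.002]
scptr [170.2 181. ] 5
scknob [172.42 170.5 ] 12
scknob [189.42 174.31] 186
scknob [133.31 178.72] 54
scknob [165.62 180.6 ] 40
```

Emit:
carry_out:
  targets:
    - [[-0.01,-0.01,0.08],[0,0,0]]
    - [[-0.01,-0.01,0.15],[0,0,0]]
    - [[-0.01,-0.01,0.2],[0,0,0]]
    - [[-0.01,-0.01,0.225],[0,0,0]]
    - [[-0.01,-0.01,0.225],[0,0,0]]

```text
clock: 6.55
ee_pos: [0.5311, -0.3233, 0.0673]
tool_rot: [-0.002, 0.165, 0.986, 0.001]
ft_force: [-0.2, -0.5, 0.2]
finger_gap: 0.0503
grip_force: 0.0
```

Emit:
carry_out:
  targets:
    - [[0,0,0],[0,0,0]]
    - [[0,0,0],[0,0,0]]
    - [[0,0,0],[0,0,0]]
    - [[0,0,0],[0,0,0]]
    - [[0,0,0],[0,0,0]]
    - [[0,0,0],[0,0,0]]
  claw: -1
  grip_force: 15

```text
clock: 7.05
ee_pos: [0.5325, -0.3245, 0.0704]
tool_rot: [0.001, 0.164, 0.986, -0.0]
ft_force: [0.2, 0.9, 1.5]
finger_gap: 0.0155
grip_force: 15.1
```

```bash
python3 - <<'E'
from h import *
p,r=tool(); print(p,env.get_state()["finger_gap"])
pv=np.array([.613,-.350])
w=[]
for th in (-18.8,-25,-31,-37,-43,-49,-53,-56,-58):
    c=np.radians(th); w.append((*(pv+.085*np.array([-np.cos(c),-np.sin(c)])),.070,180+th))
plan(*w,start=w[0])
E
```

```text
[ 0.53248868 -0.32446649  0.07040732] 0.015509334079898674
(np.float64(0.5325348128901658), np.float64(-0.32260741590540654), 0.07, 161.2) -> [0.0, 0.0, 0.0] [0.0, 0.0, 0.0]
(np.float64(0.5359638381018847), np.float64(-0.3140774477520405), 0.07, 155) -> [-0.001, 0.023, 0.0] [0.0, -0.0, 0.207]
(np.float64(0.5401407794403205), np.float64(-0.30622176363264536), 0.07, 149) -> [-0.005, 0.045, 0.0] [-0.0, -0.0, 0.407]
(np.float64(0.5451159816459801), np.float64(-0.29884572303207585), 0.07, 143) -> [-0.011, 0.066, 0.0] [-0.0, -0.0, 0.607]
(np.float64(0.5508349353623705), np.float64(-0.2920301393946876), 0.07, 137) -> [-0.019, 0.087, 0.0] [0.0, -0.0, 0.807]
(np.float64(0.5572349825358068), np.float64(-0.28584968568106434), 0.07, 131) -> [-0.029, 0.107, 0.0] [0.0, -0.0, 1.007]
(np.float64(0.5618457230320759), np.float64(-0.28211598164598006), 0.07, 127) -> [-0.037, 0.119, 0.0] [-0.0, -0.0, 1.14]
(np.float64(0.5654686032049865), np.float64(-0.27953180633282143), 0.07, 124) -> [-0.043, 0.128, 0.0] [0.0, -0.0, 1.24]
(np.float64(0.5679568625401775), np.float64(-0.2779159118267038), 0.07, 122) -> [-0.048, 0.134, 0.0] [-0.0, -0.0, 1.307]
```

Emit:
carry_out:
  targets:
    - [[0,0.012,0],[0,0,0.1]]
    - [[-0.001,0.023,0],[0,0,0.21]]
    - [[-0.003,0.034,0],[0,0,0.31]]
    - [[-0.005,0.045,0],[0,0,0.41]]
    - [[-0.008,0.056,0],[0,0,0.51]]
    - [[-0.011,0.066,0],[0,0,0.61]]
    - [[-0.015,0.077,0],[0,0,0.71]]
    - [[-0.019,0.087,0],[0,0,0.81]]
    - [[-0.024,0.097,0],[0,0,0.91]]
    - [[-0.029,0.107,0],[0,0,1]]
    - [[-0.029,0.107,0],[0,0,1]]

```text
clock: 7.97
ee_pos: [0.5583, -0.288, 0.0704]
tool_rot: [0.002, 0.414, 0.91, -0.0]
ft_force: [1.5, -2.7, 1.0]
finger_gap: 0.0156
grip_force: 15.0
```

```bash
python3 - <<'E'
from h import *
p,r=tool(); x=r.as_matrix()[:,0]; print(p,np.degrees(np.arctan2(x[1],x[0])),env.get_state()["ft_force"])
pv=np.array([.613,-.350]); d=p[:2]-pv; print(np.linalg.norm(d),np.degrees(np.arctan2(-d[1],-d[0])))
E
```

```text
[ 0.55830796 -0.28801324  0.07042152] 131.05409497778092 [ 1.48745134 -2.69044734  1.04887875]
0.0826654610491656 -48.577458084905125
```

Emit:
carry_out:
  targets:
    - [[0,0.008,0],[0,0,0.08]]
    - [[0,0.015,0],[0,0,0.15]]
    - [[-0.001,0.022,0],[0,0,0.2]]
    - [[-0.001,0.026,0],[0,0,0.25]]
    - [[-0.001,0.026,0],[0,0,0.25]]

```text
clock: 8.38
ee_pos: [0.5651, -0.283, 0.0704]
tool_rot: [0.001, 0.472, 0.882, -0.001]
ft_force: [-2.2, -6.9, 1.1]
finger_gap: 0.0155
grip_force: 15.0
```

Emit:
carry_out:
  targets:
    - [[0,0.004,0],[0,0,0]]
    - [[0,0.008,0],[0,0,0]]
    - [[0,0.008,0],[0,0,0]]

```text
clock: 8.63
ee_pos: [0.5653, -0.2829, 0.0703]
tool_rot: [-0.001, 0.472, 0.882, -0.003]
ft_force: [-11.8, -12.2, 4.8]
finger_gap: 0.0156
grip_force: 15.0
```

Lever is against its stop: the reaction force rose and it moved no further. Release, lift, and recheck the boards.

Emit:
carry_out:
  targets:
    - [[0,-0.004,0],[0,0,0]]
    - [[0,-0.004,0],[0,0,0]]
    - [[0,-0.004,0],[0,0,0]]
    - [[0,-0.004,-0.08],[0,0,0]]
    - [[0,-0.004,-0.16],[0,0,0]]
    - [[0,-0.004,-0.25],[0,0,0]]
    - [[0.15,0.1,-0.3],[0,0,0.2]]
    - [[0.25,0.12,-0.3],[0,0,0.2]]
    - [[0.35,0.12,-0.3],[0,0,0.2]]
    - [[0.4,0.12,-0.3],[0,0,0.2]]
  claw: 0.1

```text
clock: 9.47
ee_pos: [0.5218, -0.1225, 0.1899]
tool_rot: [0.0, 0.517, 0.856, 0.0]
ft_force: [1.3, 0.2, -0.4]
finger_gap: 0.0507
grip_force: 0.0
```

```bash
cat >> h.py <<'E'
def boards(t):
    """blue boards: block blob and carrier rect centre (world), long-axis yaw"""
    out=[]
    for c,a,m in blobs(t,(105,120,40),(130,255,255),25,(200,155,400,335)):
        x0,y0=int(c[0])-17,int(c[1])-17
        bl=(m[y0:y0+34,x0:x0+34]*255).astype(np.uint8)
        k=cv2.morphologyEx(bl,cv2.MORPH_CLOSE,np.ones((9,9),np.uint8))
        r=cv2.minAreaRect(max(cv2.findContours(k,0,1)[0],key=cv2.contourArea))
        w=np.array([onz("top",p+[x0,y0],.006) for p in cv2.boxPoints(r)])
        e=[np.linalg.norm(w[1]-w[0]),np.linalg.norm(w[2]-w[1])]; L=w[1]-w[0] if e[0]>e[1] else w[2]-w[1]
        yaw=(np.degrees(np.arctan2(L[1],L[0]))+90)%180-90
        out.append((c,a,w.mean(0).round(4),np.round(e,4),yaw.round(1)))
    return out
E
python3 - <<'E'
from h import *
t=env.get_image("top"); s=env.get_image("scene")
for b in boards(t): print(*b)
for c,ar,m in blobs(t,(0,0,0),(180,255,60),4,(392,178,455,238)): print("top dark",c,ar)
cv2.imwrite("pics/c4.png",np.vstack([np.hstack([cv2.resize(t[165:245,378:468],(400,300)),cv2.resize(s[160:235,108:208],(400,300))]),np.hstack([cv2.resize(t[220:280,290:410],(400,300)),cv2.resize(t[220:280,195:315],(400,300))])])[:,:,::-1])
from scipy.optimize import least_squares
P=np.array([[.5325,-.3245],[.5583,-.2880],[.5652,-.2830]])
r=least_squares(lambda c:np.linalg.norm(P-c,axis=1)-.085,[.613,-.35]); print(r.x,r.fun, [np.degrees(np.arctan2(-(p-r.x)[1],-(p-r.x)[0])) for p in P])
plan((.4375,-.094,.15,116.4))
E
```

```text
[258.79 247.65] 113 [0.4438 0.0907 0.006 ] [0.0382 0.0425] 8.4
[225.5  250.91] 109 [0.4333 0.1819 0.006 ] [0.0385 0.0414] 28.4
top dark [393.5 206. ] 4
top dark [403.83 235.67] 6
[ 0.61232125 -0.35369096] [-8.56525718e-06  5.05609449e-05 -4.33973754e-05] [np.float64(-20.08767700247046), np.float64(-50.56768212761272), np.float64(-56.3133335694631)]
(0.4375, -0.094, 0.15, 116.4) -> [0.151, -0.151, 0.1] [-0.003, -0.008, 0.051]
```

View pics/c4.png

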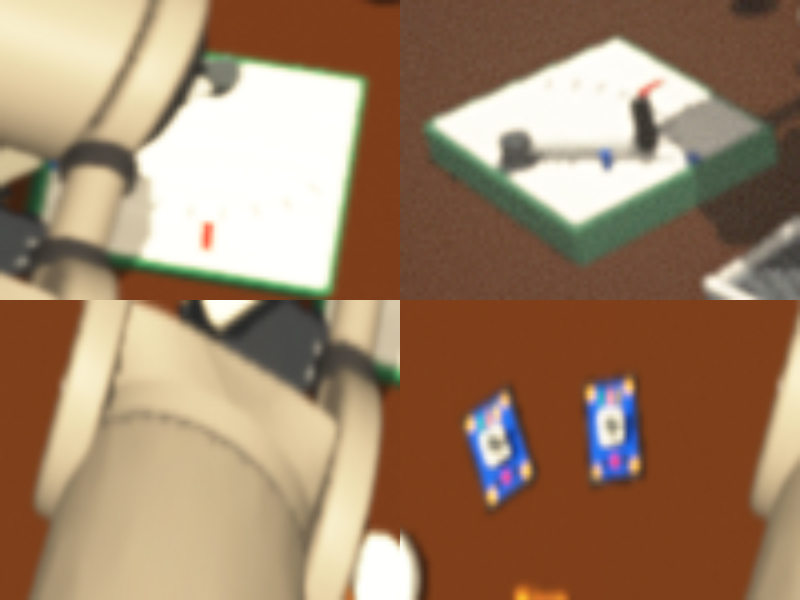

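Quadrant crops show the lever resting against the blue stop pin. The left boards have not moved and are in clear view, so I'll fetch the one at (259,247) first.

```bash
python3 - <<'E'
from h import *
plan((.450,.091,.12,99.4),(.450,.091,.028,99.4))
S=(.450,.091,.028,99.4); plan((.450,.091,.12,99.4),(.6158,.0561,.12,86.9),start=S)
plan((.6158,.0561,.053,86.9),start=(.6158,.0561,.12,86.9))
E
```

```text
(0.45, 0.091, 0.12, 99.4) -> [0.544, 0.094, 0.176] [-0.004, -0.007, 0.618]
(0.45, 0.091, 0.028, 99.4) -> [0.543, 0.094, 0.406] [-0.004, -0.007, 0.618]
(0.45, 0.091, 0.12, 99.4) -> [0.0, 0.0, -0.23] [0.0, 0.0, 0.0]
(0.6158, 0.0561, 0.12, 86.9) -> [-0.154, 0.395, -0.23] [0.0, -0.0, 0.417]
(0.6158, 0.0561, 0.053, 86.9) -> [0.0, -0.0, 0.168] [0.0, 0.0, 0.0]
```

Emit:
carry_out:
  targets:
    - [[0.54,0.094,0.18],[0,0,0.62]]
    - [[0.54,0.094,0.18],[0,0,0.62]]
    - [[0.54,0.094,0.18],[0,0,0.62]]
    - [[0.54,0.094,0.18],[0,0,0.62]]
    - [[0.54,0.094,0.18],[0,0,0.62]]
    - [[0.54,0.094,0.18],[0,0,0.62]]
    - [[0.543,0.094,0.18],[0,0,0.62]]
    - [[0.543,0.094,0.25],[0,0,0.62]]
    - [[0.543,0.094,0.32],[0,0,0.62]]
    - [[0.543,0.094,0.37],[0,0,0.62]]
    - [[0.543,0.094,0.405],[0,0,0.62]]
    - [[0.543,0.094,0.405],[0,0,0.62]]

```text
clock: 10.57
ee_pos: [0.4543, 0.0846, 0.0255]
tool_rot: [-0.001, 0.649, 0.761, -0.001]
ft_force: [0.0, 0.0, -0.7]
finger_gap: 0.0508
grip_force: 0.0
```

```bash
python3 - <<'E'
from h import *
print(tool()[0]); s=env.get_image("scene"); u=proj("scene",(.45,.091,.03)).astype(int); print(u)
cv2.imwrite("pics/c5.png",cv2.resize(s[u[1]-60:u[1]+60,u[0]-80:u[0]+80],(800,600))[:,:,::-1])
E
```

```text
[0.45432259 0.08457625 0.02549083]
[316 222]
```

View pics/c5.png

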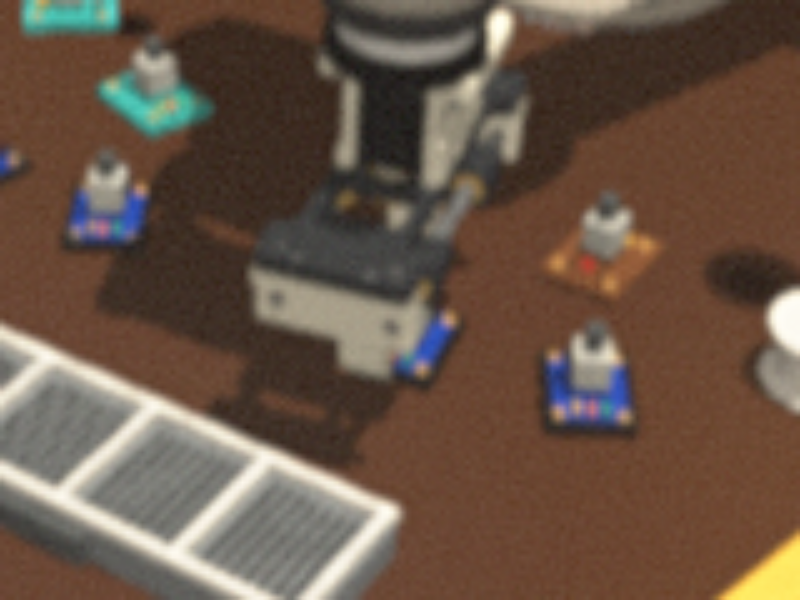

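```bash
python3 - <<'E'
from h import *
print(tool()[0]); plan((.450,.091,.028,99.4))
E
```

```text
[0.45474415 0.08464374 0.02676105]
(0.45, 0.091, 0.028, 99.4) -> [0.018, -0.009, -0.003] [-0.004, -0.0, -0.012]
```

Emit:
carry_out:
  targets:
    - [[0.018,-0.009,-0.002],[0,0,0]]
    - [[0.018,-0.009,-0.002],[0,0,0]]
    - [[0.018,-0.009,-0.002],[0,0,0]]

```text
clock: 10.87
ee_pos: [0.4503, 0.092, 0.0293]
tool_rot: [0.001, 0.649, 0.761, 0.001]
ft_force: [0.3, -0.6, -0.8]
finger_gap: 0.0504
grip_force: 0.0
```

Emit:
carry_out:
  targets:
    - [[0,0,0],[0,0,0]]
    - [[0,0,0],[0,0,0]]
    - [[0,0,0],[0,0,0]]
    - [[0,0,0],[0,0,0]]
    - [[0,0,0],[0,0,0]]
    - [[0,0,0],[0,0,0]]
    - [[0,0,-0.05],[0,0,0]]
    - [[0,0,-0.1],[0,0,0]]
    - [[0,0,-0.1],[0,0,0]]
  claw: -1
  grip_force: 30

```text
clock: 11.62
ee_pos: [0.4518, 0.0918, 0.0708]
tool_rot: [0.002, 0.649, 0.761, 0.002]
ft_force: [0.6, 0.5, -1.0]
finger_gap: 0.0176
grip_force: 30.0
```

```bash
python3 - <<'E'
from h import *
t=env.get_image("top"); print(tool()[0])
for b in boards(t): print(*b)
plan((.450,.091,.12,99.4),(.6158,.0561,.12,86.9))
E
```

```text
[0.45118527 0.09168103 0.06951262]
[327.48 252.97] 113 [ 0.4326 -0.0954  0.006 ] [0.0398 0.0427] 26.4
[361.23 252.91] 116 [ 0.4336 -0.1857  0.006 ] [0.0409 0.0392] -18.9
[225.86 254.19] 59 [0.4224 0.178  0.006 ] [0.0373 0.0187] -73.8
(0.45, 0.091, 0.12, 99.4) -> [-0.001, -0.003, -0.126] [0.007, 0.001, -0.012]
(0.6158, 0.0561, 0.12, 86.9) -> [-0.152, 0.393, -0.125] [0.007, 0.0, 0.404]
```

Emit:
carry_out:
  targets:
    - [[0,0,-0.06],[0,0,0]]
    - [[-0.02,0.06,-0.12],[0,0,0.1]]
    - [[-0.05,0.13,-0.12],[0,0,0.2]]
    - [[-0.08,0.2,-0.12],[0,0,0.3]]
    - [[-0.11,0.28,-0.12],[0,0,0.4]]
    - [[-0.135,0.35,-0.12],[0,0,0.4]]
    - [[-0.152,0.393,-0.12],[0,0,0.4]]
    - [[-0.152,0.393,-0.12],[0,0,0.4]]
    - [[-0.152,0.393,-0.12],[0,0,0.4]]
    - [[-0.152,0.393,-0.12],[0,0,0.4]]

```text
clock: 12.5
ee_pos: [0.6134, 0.0565, 0.1149]
tool_rot: [-0.001, 0.725, 0.689, -0.001]
ft_force: [0.0, -0.0, -1.4]
finger_gap: 0.0177
grip_force: 30.0
```

```bash
python3 - <<'E'
from h import *
print(tool()[0],env.get_state()["finger_gap"],env.get_state()["qd"].round(3)); plan((.6158,.0561,.052,86.9))
E
```

```text
[0.61335638 0.05648907 0.11486496] 0.017727364501363443 [ 0.006 -0.021  0.009  0.001  0.002 -0.001]
(0.6158, 0.0561, 0.052, 86.9) -> [-0.001, 0.007, 0.157] [-0.006, 0.0, 0.005]
```

Emit:
carry_out:
  targets:
    - [[0,0.007,0.05],[0,0,0]]
    - [[0,0.007,0.1],[0,0,0]]
    - [[0,0.007,0.13],[0,0,0]]
    - [[0,0.007,0.15],[0,0,0]]
    - [[0,0.007,0.158],[0,0,0]]
    - [[0,0.007,0.158],[0,0,0]]
    - [[0,0.007,0.158],[0,0,0]]

```text
clock: 13.08
ee_pos: [0.6179, 0.0562, 0.0538]
tool_rot: [0.0, 0.725, 0.689, 0.0]
ft_force: [-0.2, 1.4, -1.1]
finger_gap: 0.0177
grip_force: 30.0
```

Emit:
carry_out:
  targets:
    - [[0,0,0],[0,0,0]]
    - [[0,0,0],[0,0,0]]
    - [[0,0,0],[0,0,0]]
    - [[0,0,-0.06],[0,0,0]]
    - [[0,0,-0.14],[0,0,0]]
    - [[0,0,-0.17],[0,0,0]]
    - [[0.1,-0.1,-0.2],[0,0,-0.3]]
    - [[0.2,-0.2,-0.2],[0,0,-0.6]]
    - [[0.3,-0.3,-0.2],[0,0,-0.9]]
    - [[0.3,-0.4,-0.2],[0,0,-1]]
    - [[0.3,-0.44,-0.2],[0,0,-1]]
    - [[0.3,-0.44,-0.2],[0,0,-1]]
  claw: 0.1

```text
clock: 14.08
ee_pos: [0.4423, 0.1867, 0.1331]
tool_rot: [-0.002, 0.52, 0.854, -0.001]
ft_force: [-0.3, 1.3, -0.0]
finger_gap: 0.0508
grip_force: 0.0
```

```bash
python3 - <<'E'
from h import *
t=env.get_image("top"); print(tool()[0]); s=env.get_image("scene")
for b in boards(t): print(*b)
for c,a,m in blobs(s,(105,120,40),(130,255,255),15,(180,150,400,300)): print("sc",c,a,onz("scene",c,.007).round(4))
cv2.imwrite("pics/c6.png",np.hstack([cv2.resize(t[160:280,200:320],(400,400)),cv2.resize(s[190:300,210:375],(400,400))])[:,:,::-1])
plan((.4395,.184,.12,118.4))
E
```

```text
[0.44321977 0.18659703 0.13344839]
[272.26 184.2 ] 110 [0.6202 0.0581 0.006 ] [0.0388 0.0424] 0.9
[327.61 253.1 ] 112 [ 0.4318 -0.0964  0.006 ] [0.0385 0.0403] 26.4
[361.23 252.91] 116 [ 0.4336 -0.1857  0.006 ] [0.0409 0.0392] -18.9
sc [231.82 195.92] 38 [ 0.4374 -0.1767  0.007 ]
sc [261.62 204.66] 29 [ 0.4292 -0.0832  0.007 ]
sc [347.81 238.86] 21 [0.4397 0.1724 0.007 ]
sc [359.04 240.14] 28 [0.43   0.1974 0.007 ]
sc [270.44 258.99] 72 [0.5971 0.0514 0.007 ]
(0.4395, 0.184, 0.12, 118.4) -> [0.003, -0.017, 0.035] [0.0, 0.0, -0.042]
```

View pics/c6.png

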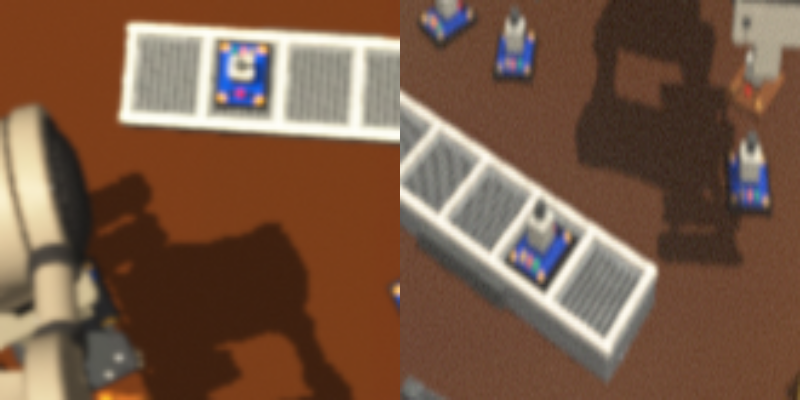

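First board lies flat in its bay at (272,184). Now the board at (225,251).

Emit:
carry_out:
  targets:
    - [[0.003,-0.017,0.035],[0,0,-0.04]]
    - [[0.003,-0.017,0.11],[0,0,-0.04]]
    - [[0.003,-0.017,0.18],[0,0,-0.04]]
    - [[0.003,-0.017,0.23],[0,0,-0.04]]
    - [[0.003,-0.017,0.262],[0,0,-0.04]]
    - [[0.003,-0.017,0.262],[0,0,-0.04]]
    - [[0.003,-0.017,0.262],[0,0,-0.04]]
    - [[0.003,-0.017,0.262],[0,0,-0.04]]

```text
clock: 14.85
ee_pos: [0.443, 0.1829, 0.0291]
tool_rot: [0.001, 0.514, 0.858, 0.001]
ft_force: [-0.1, 0.1, -1.2]
finger_gap: 0.0503
grip_force: 0.0
```

```bash
python3 - <<'E'
from h import *
print(tool()[0]); plan((.4395,.184,.028,118.4))
E
```

```text
[0.44304201 0.1829009  0.02905804]
(0.4395, 0.184, 0.028, 118.4) -> [0.007, -0.007, 0.003] [0.004, 0.001, -0.008]
```

Emit:
carry_out:
  targets:
    - [[0.007,-0.007,0.003],[0,0,0]]
    - [[0.007,-0.007,0.003],[0,0,0]]
    - [[0.007,-0.007,0.003],[0,0,0]]

```text
clock: 15.1
ee_pos: [0.4378, 0.1843, 0.0278]
tool_rot: [0.0, 0.513, 0.858, 0.0]
ft_force: [-0.3, -0.5, -0.4]
finger_gap: 0.0506
grip_force: 0.0
```

Emit:
carry_out:
  targets:
    - [[0,0,0],[0,0,0]]
    - [[0,0,0],[0,0,0]]
    - [[0,0,0],[0,0,0]]
    - [[0,0,0],[0,0,0]]
    - [[0,0,0],[0,0,0]]
    - [[0,0,0],[0,0,0]]
    - [[0,0,-0.05],[0,0,0]]
    - [[0,0,-0.1],[0,0,0]]
    - [[0,0,-0.2],[0,0,0]]
    - [[0,0,-0.2],[0,0,0]]
    - [[0,0,-0.2],[0,0,0]]
  claw: -1
  grip_force: 30

```text
clock: 16.02
ee_pos: [0.4389, 0.1846, 0.1088]
tool_rot: [0.002, 0.513, 0.858, 0.002]
ft_force: [-0.7, -0.7, -0.9]
finger_gap: 0.0177
grip_force: 30.0
```

```bash
python3 - <<'E'
from h import *
print(tool()[0]); plan((.6194,.118,.11,88.5),(.6194,.118,.11,86.9))
E
```

```text
[0.43888208 0.18455729 0.10877276]
(0.6194, 0.118, 0.11, 88.5) -> [-0.36, 0.319, -0.001] [0.009, 0.0, 0.991]
(0.6194, 0.118, 0.11, 86.9) -> [-0.36, 0.319, -0.001] [0.009, 0.0, 1.045]
```

Emit:
carry_out:
  targets:
    - [[-0.07,0.06,0],[0,0,0.2]]
    - [[-0.14,0.12,0],[0,0,0.4]]
    - [[-0.21,0.18,0],[0,0,0.6]]
    - [[-0.28,0.25,0],[0,0,0.8]]
    - [[-0.33,0.3,0],[0,0,1]]
    - [[-0.36,0.319,0],[0,0,1]]
    - [[-0.36,0.319,0],[0,0,1]]
    - [[-0.36,0.319,0],[0,0,1]]
    - [[-0.36,0.319,0],[0,0,1]]

```text
clock: 16.77
ee_pos: [0.6165, 0.118, 0.1056]
tool_rot: [-0.001, 0.718, 0.696, -0.001]
ft_force: [-0.1, 0.9, -0.1]
finger_gap: 0.0177
grip_force: 30.0
```

```bash
python3 - <<'E'
from h import *
print(tool()[0],env.get_state()["finger_gap"]); plan((.6188,.118,.052,86.9))
E
```

```text
[0.61654362 0.1180231  0.10561279] 0.017749947568583037
(0.6188, 0.118, 0.052, 86.9) -> [0.0, 0.006, 0.134] [-0.006, 0.0, 0.045]
```

Emit:
carry_out:
  targets:
    - [[0,0.006,0.05],[0,0,0.04]]
    - [[0,0.006,0.09],[0,0,0.04]]
    - [[0,0.006,0.12],[0,0,0.04]]
    - [[0,0.006,0.135],[0,0,0.04]]
    - [[0,0.006,0.135],[0,0,0.04]]
    - [[0,0.006,0.135],[0,0,0.04]]

```text
clock: 17.27
ee_pos: [0.6204, 0.1179, 0.0533]
tool_rot: [-0.0, 0.725, 0.689, -0.0]
ft_force: [1.1, 0.4, -0.7]
finger_gap: 0.0178
grip_force: 30.0
```

Emit:
carry_out:
  targets:
    - [[0,0,0],[0,0,0]]
    - [[0,0,0],[0,0,0]]
    - [[0,0,0],[0,0,0]]
    - [[0,0,-0.06],[0,0,0]]
    - [[0,0,-0.14],[0,0,0]]
    - [[0,0,-0.19],[0,0,0]]
    - [[0,-0.1,-0.22],[0,0,-0.2]]
    - [[0,-0.2,-0.22],[0,0,-0.4]]
    - [[0,-0.3,-0.22],[0,0,-0.5]]
    - [[0.05,-0.3,-0.22],[0,0,-0.5]]
    - [[0.05,-0.3,-0.22],[0,0,-0.5]]
  claw: 0.1

```text
clock: 18.18
ee_pos: [0.499, 0.1455, 0.1416]
tool_rot: [-0.001, 0.629, 0.778, -0.0]
ft_force: [0.4, 0.6, 0.1]
finger_gap: 0.0505
grip_force: 0.0
```

```bash
python3 - <<'E'
from h import *
t=env.get_image("top"); print(tool()[0])
for b in boards(t): print(*b)
plan((.4375,-.094,.12,116.4),(.4375,-.094,.028,116.4))
E
```

```text
[0.50139469 0.14466832 0.14211329]
[253.83 182.22] 59 [0.6224 0.1099 0.006 ] [0.0435 0.0172] -4.6
[272.26 184.2 ] 110 [0.6202 0.0581 0.006 ] [0.0388 0.0424] 0.9
[327.61 253.1 ] 112 [ 0.4318 -0.0964  0.006 ] [0.0385 0.0403] 26.4
[361.23 252.91] 116 [ 0.4336 -0.1857  0.006 ] [0.0409 0.0392] -18.9
(0.4375, -0.094, 0.12, 116.4) -> [-0.55, -0.282, 0.055] [0.004, 0.001, -0.476]
(0.4375, -0.094, 0.028, 116.4) -> [-0.55, -0.282, 0.285] [0.004, 0.001, -0.476]
```

Emit:
carry_out:
  targets:
    - [[-0.1,-0.05,0.05],[0,0,-0.1]]
    - [[-0.2,-0.1,0.05],[0,0,-0.2]]
    - [[-0.3,-0.15,0.05],[0,0,-0.3]]
    - [[-0.4,-0.2,0.05],[0,0,-0.4]]
    - [[-0.5,-0.25,0.05],[0,0,-0.48]]
    - [[-0.55,-0.282,0.08],[0,0,-0.48]]
    - [[-0.55,-0.282,0.15],[0,0,-0.48]]
    - [[-0.55,-0.282,0.2],[0,0,-0.48]]
    - [[-0.55,-0.282,0.22],[0,0,-0.48]]
    - [[-0.55,-0.282,0.22],[0,0,-0.48]]
    - [[-0.55,-0.282,0.22],[0,0,-0.48]]

```text
clock: 19.15
ee_pos: [0.4382, -0.0952, 0.0535]
tool_rot: [0.0, 0.527, 0.85, -0.0]
ft_force: [-0.5, -1.2, 0.9]
finger_gap: 0.0509
grip_force: 0.0
```

```bash
python3 - <<'E'
from h import *
s=env.get_image("scene");print(tool()[0]); plan((.4375,-.094,.028,116.4))
for c,a,m in blobs(s,(105,120,40),(130,255,255),10,(180,150,400,300)): print("sc",c,a,onz("scene",c,.007).round(4))
E
```

```text
[ 0.43845257 -0.09505937  0.0539538 ]
(0.4375, -0.094, 0.028, 116.4) -> [0.004, -0.001, 0.065] [0.002, 0.003, 0.003]
sc [231.7  195.65] 20 [ 0.4365 -0.1778  0.007 ]
sc [261.93 204.41] 27 [ 0.4278 -0.0831  0.007 ]
sc [260.4 256.9] 10 [0.6032 0.0281 0.007 ]
sc [272.1  259.34] 61 [0.5961 0.0552 0.007 ]
sc [296.74 270.79] 62 [0.5989 0.1209 0.007 ]
sc [283.54 267.85] 13 [0.6062 0.0915 0.007 ]
```

Emit:
carry_out:
  targets:
    - [[0.004,0,0.035],[0,0,0]]
    - [[0.004,0,0.065],[0,0,0]]
    - [[0.004,0,0.065],[0,0,0]]
    - [[0.004,0,0.065],[0,0,0]]

```text
clock: 19.53
ee_pos: [0.4372, -0.0932, 0.0279]
tool_rot: [0.0, 0.526, 0.85, 0.0]
ft_force: [1.1, 1.1, 0.2]
finger_gap: 0.0508
grip_force: 0.0
```

Emit:
carry_out:
  targets:
    - [[0,0,0],[0,0,0]]
    - [[0,0,0],[0,0,0]]
    - [[0,0,0],[0,0,0]]
    - [[0,0,0],[0,0,0]]
    - [[0,0,0],[0,0,0]]
    - [[0,0,0],[0,0,0]]
    - [[0,0,-0.05],[0,0,0]]
    - [[0,0,-0.1],[0,0,0]]
    - [[0,0,-0.2],[0,0,0]]
    - [[0,0,-0.2],[0,0,0]]
    - [[0,0,-0.2],[0,0,0]]
  claw: -1
  grip_force: 30

```text
clock: 20.45
ee_pos: [0.4377, -0.0939, 0.1087]
tool_rot: [0.002, 0.527, 0.85, 0.0]
ft_force: [-0.8, 0.1, -1.1]
finger_gap: 0.0177
grip_force: 30.0
```

```bash
python3 - <<'E'
from h import *
print(tool()[0]); plan((.609,-.068,.11,86.9))
E
```

```text
[ 0.43774071 -0.09389421  0.10870946]
(0.609, -0.068, 0.11, 86.9) -> [-0.133, 0.412, -0.002] [0.007, 0.005, 0.984]
```

Emit:
carry_out:
  targets:
    - [[-0.02,0.07,0],[0,0,0.2]]
    - [[-0.04,0.15,0],[0,0,0.4]]
    - [[-0.07,0.23,0],[0,0,0.6]]
    - [[-0.1,0.31,0],[0,0,0.8]]
    - [[-0.12,0.38,0],[0,0,0.98]]
    - [[-0.133,0.412,0],[0,0,0.98]]
    - [[-0.133,0.412,0],[0,0,0.98]]
    - [[-0.133,0.412,0],[0,0,0.98]]
    - [[-0.133,0.412,0],[0,0,0.98]]

```text
clock: 21.2
ee_pos: [0.6062, -0.0676, 0.1056]
tool_rot: [-0.001, 0.725, 0.689, -0.001]
ft_force: [-0.3, -0.1, -1.2]
finger_gap: 0.0178
grip_force: 30.0
```

```bash
python3 - <<'E'
from h import *
print(tool()[0],env.get_state()["finger_gap"]); plan((.6085,-.068,.052,86.9))
E
```

```text
[ 0.60616789 -0.06763028  0.10560917] 0.017831968115360246
(0.6085, -0.068, 0.052, 86.9) -> [-0.001, 0.006, 0.134] [-0.007, -0.001, 0.005]
```

Emit:
carry_out:
  targets:
    - [[0,0.006,0.05],[0,0,0]]
    - [[0,0.006,0.09],[0,0,0]]
    - [[0,0.006,0.12],[0,0,0]]
    - [[0,0.006,0.135],[0,0,0]]
    - [[0,0.006,0.135],[0,0,0]]
    - [[0,0.006,0.135],[0,0,0]]

```text
clock: 21.7
ee_pos: [0.61, -0.068, 0.0533]
tool_rot: [-0.0, 0.725, 0.688, -0.0]
ft_force: [1.2, -0.1, -0.5]
finger_gap: 0.0175
grip_force: 30.0
```

Emit:
carry_out:
  targets:
    - [[0,0,0],[0,0,0]]
    - [[0,0,0],[0,0,0]]
    - [[0,0,0],[0,0,0]]
    - [[0,0,-0.06],[0,0,0]]
    - [[0,0,-0.14],[0,0,0]]
    - [[0,0,-0.19],[0,0,0]]
    - [[0.05,-0.1,-0.22],[0,0,0.2]]
    - [[0.1,-0.2,-0.22],[0,0,0.4]]
    - [[0.2,-0.3,-0.22],[0,0,0.5]]
    - [[0.25,-0.3,-0.22],[0,0,0.53]]
    - [[0.25,-0.3,-0.22],[0,0,0.53]]
  claw: 0.1

```text
clock: 22.62
ee_pos: [0.4921, 0.0428, 0.1419]
tool_rot: [-0.001, 0.813, 0.583, -0.0]
ft_force: [0.8, -0.3, -0.0]
finger_gap: 0.0503
grip_force: 0.0
```

```bash
python3 - <<'E'
from h import *
t=env.get_image("top"); print(tool()[0])
for b in boards(t): print(*b)
plan((.4395,-.188,.12,71.1),(.4395,-.188,.05,71.1))
E
```

```text
[0.49432585 0.04066262 0.14211771]
[317.68 187.02] 123 [ 0.6145 -0.0685  0.006 ] [0.045  0.0385] 0.2
[361.23 252.91] 116 [ 0.4336 -0.1857  0.006 ] [0.0409 0.0392] -18.9
(0.4395, -0.188, 0.12, 71.1) -> [-0.586, 0.053, 0.055] [0.001, -0.001, 0.009]
(0.4395, -0.188, 0.05, 71.1) -> [-0.586, 0.053, 0.23] [0.001, -0.001, 0.009]
```

Emit:
carry_out:
  targets:
    - [[-0.1,0.01,0.05],[0,0,0]]
    - [[-0.2,0.02,0.05],[0,0,0]]
    - [[-0.3,0.03,0.05],[0,0,0]]
    - [[-0.4,0.04,0.05],[0,0,0]]
    - [[-0.5,0.05,0.05],[0,0,0]]
    - [[-0.586,0.053,0.08],[0,0,0]]
    - [[-0.586,0.053,0.15],[0,0,0]]
    - [[-0.586,0.053,0.2],[0,0,0]]
    - [[-0.586,0.053,0.22],[0,0,0]]
    - [[-0.586,0.053,0.22],[0,0,0]]
    - [[-0.586,0.053,0.22],[0,0,0]]

```text
clock: 23.58
ee_pos: [0.4404, -0.1909, 0.0535]
tool_rot: [0.0, 0.813, 0.582, 0.0]
ft_force: [-0.6, -0.8, 0.0]
finger_gap: 0.0503
grip_force: 0.0
```

```bash
python3 - <<'E'
from h import *
s=env.get_image("scene");print(tool()[0]); plan((.4395,-.188,.028,71.1))
for c,a,m in blobs(s,(105,120,40),(130,255,255),10,(180,150,400,230)): print("sc",c,a,onz("scene",c,.007).round(4))
E
```

```text
[ 0.44071777 -0.19082767  0.05399994]
(0.4395, -0.188, 0.028, 71.1) -> [0.006, -0.005, 0.065] [0.003, 0.001, 0.002]
sc [231.71 196.08] 38 [ 0.4382 -0.1764  0.007 ]
```

Emit:
carry_out:
  targets:
    - [[0.006,-0.004,0.035],[0,0,0]]
    - [[0.006,-0.004,0.065],[0,0,0]]
    - [[0.006,-0.004,0.065],[0,0,0]]
    - [[0.006,-0.004,0.065],[0,0,0]]

```text
clock: 23.97
ee_pos: [0.4397, -0.1876, 0.028]
tool_rot: [0.001, 0.813, 0.582, 0.0]
ft_force: [0.1, -0.2, -0.1]
finger_gap: 0.0506
grip_force: 0.0
```

Emit:
carry_out:
  targets:
    - [[0,0,0],[0,0,0]]
    - [[0,0,0],[0,0,0]]
    - [[0,0,0],[0,0,0]]
    - [[0,0,0],[0,0,0]]
    - [[0,0,0],[0,0,0]]
    - [[0,0,0],[0,0,0]]
    - [[0,0,-0.05],[0,0,0]]
    - [[0,0,-0.1],[0,0,0]]
    - [[0,0,-0.2],[0,0,0]]
    - [[0,0,-0.2],[0,0,0]]
    - [[0,0,-0.2],[0,0,0]]
  claw: -1
  grip_force: 30

```text
clock: 24.88
ee_pos: [0.4402, -0.1883, 0.1088]
tool_rot: [0.002, 0.813, 0.582, 0.001]
ft_force: [-1.0, -0.8, -1.8]
finger_gap: 0.0176
grip_force: 30.0
```

```bash
python3 - <<'E'
from h import *
print(tool()[0]); plan((.6063,-.130,.11,86.9))
E
```

```text
[ 0.44018726 -0.18833702  0.10882084]
(0.6063, -0.13, 0.11, 86.9) -> [0.272, 0.346, -0.002] [0.008, 0.003, -0.526]
```

Emit:
carry_out:
  targets:
    - [[0.05,0.06,0],[0,0,-0.1]]
    - [[0.1,0.12,0],[0,0,-0.2]]
    - [[0.15,0.19,0],[0,0,-0.3]]
    - [[0.2,0.26,0],[0,0,-0.4]]
    - [[0.25,0.32,0],[0,0,-0.53]]
    - [[0.272,0.346,0],[0,0,-0.53]]
    - [[0.272,0.346,0],[0,0,-0.53]]
    - [[0.272,0.346,0],[0,0,-0.53]]
    - [[0.272,0.346,0],[0,0,-0.53]]

```text
clock: 25.63
ee_pos: [0.6037, -0.1295, 0.1057]
tool_rot: [-0.001, 0.725, 0.688, -0.001]
ft_force: [0.4, -0.1, -0.5]
finger_gap: 0.0175
grip_force: 30.0
```

```bash
python3 - <<'E'
from h import *
print(tool()[0],env.get_state()["finger_gap"]); plan((.606,-.130,.052,86.9))
E
```

```text
[ 0.60370631 -0.12947304  0.10569023] 0.01753133744365295
(0.606, -0.13, 0.052, 86.9) -> [-0.001, 0.006, 0.134] [-0.006, -0.001, 0.004]
```

Emit:
carry_out:
  targets:
    - [[0,0.006,0.05],[0,0,0]]
    - [[0,0.006,0.09],[0,0,0]]
    - [[0,0.006,0.12],[0,0,0]]
    - [[0,0.006,0.135],[0,0,0]]
    - [[0,0.006,0.135],[0,0,0]]
    - [[0,0.006,0.135],[0,0,0]]

```text
clock: 26.13
ee_pos: [0.6074, -0.1299, 0.0533]
tool_rot: [-0.0, 0.725, 0.688, -0.0]
ft_force: [-0.3, -0.9, -0.8]
finger_gap: 0.0176
grip_force: 30.0
```

Emit:
carry_out:
  targets:
    - [[0,0,0],[0,0,0]]
    - [[0,0,0],[0,0,0]]
    - [[0,0,0],[0,0,0]]
    - [[0,0,-0.06],[0,0,0]]
    - [[0,0,-0.14],[0,0,0]]
    - [[0,0,-0.19],[0,0,0]]
    - [[0.05,-0.1,-0.25],[0,0,-0.2]]
    - [[0.1,-0.2,-0.25],[0,0,-0.4]]
    - [[0.15,-0.3,-0.25],[0,0,-0.6]]
    - [[0.2,-0.38,-0.25],[0,0,-0.8]]
    - [[0.2,-0.42,-0.25],[0,0,-1]]
    - [[0.2,-0.42,-0.25],[0,0,-1]]
  claw: 0.1

```text
clock: 27.13
ee_pos: [0.4392, -0.0388, 0.1535]
tool_rot: [-0.002, 0.519, 0.855, -0.0]
ft_force: [-0.1, -0.0, 0.2]
finger_gap: 0.0506
grip_force: 0.0
```

```bash
python3 - <<'E'
from h import *
t=env.get_image("top"); s=env.get_image("scene"); print(tool()[0])
for b in boards(t): print(*b)
for c,ar,m in blobs(t,(0,110,120),(12,255,255),5,(400,215,445,233)):
    ys,xs=np.nonzero(m); print("ptr",c,ar,[(u,onz("top",u,.031).round(4)) for u in ((c[0],ys.min()),(c[0],ys.max()))])
for c,ar,m in blobs(t,(0,0,0),(180,255,70),4,(388,180,455,235)): print("dark",c,ar,onz("top",c,.06).round(4))
for c,ar,m in blobs(s,(0,70,110),(12,255,255),3,(150,160,200,195)): print("sc ptr",c,ar,onz("scene",c,.031).round(4))
a=np.vstack([np.hstack([cv2.resize(t[170:245,378:468],(400,300),interpolation=2),cv2.resize(s[150:225,108:208],(400,300))]),np.hstack([cv2.resize(t[155:215,225:365],(400,300)),cv2.resize(s[200:300,175:325],(400,300))])])
cv2.imwrite("pics/c7.png",a[:,:,::-1])
E
```

```text
[ 0.44430501 -0.04085138  0.15419756]
[249.92 182.55] 105 [0.6238 0.1205 0.006 ] [0.0417 0.0397] -89.4
[270.51 183.14] 103 [0.623  0.0623 0.006 ] [0.036  0.0425] 1.0
[317.97 187.06] 117 [ 0.6146 -0.0698  0.006 ] [0.045  0.0357] 0.2
[341.38 188.18] 121 [ 0.611 -0.134  0.006] [0.0383 0.0421] -0.6
ptr [424.4 227.1] 10 [((np.float64(424.4), np.int64(225)), array([ 0.5068, -0.3453,  0.031 ])), ((np.float64(424.4), np.int64(230)), array([ 0.4936, -0.3448,  0.031 ]))]
dark [402.14 200.91] 22 [ 0.5648 -0.2813  0.06  ]
sc ptr [177.6  169.38] 588 [ 0.4365 -0.3734  0.031 ]
sc ptr [169.5  181.93] 14 [ 0.5003 -0.3448  0.031 ]
```

View pics/c7.png

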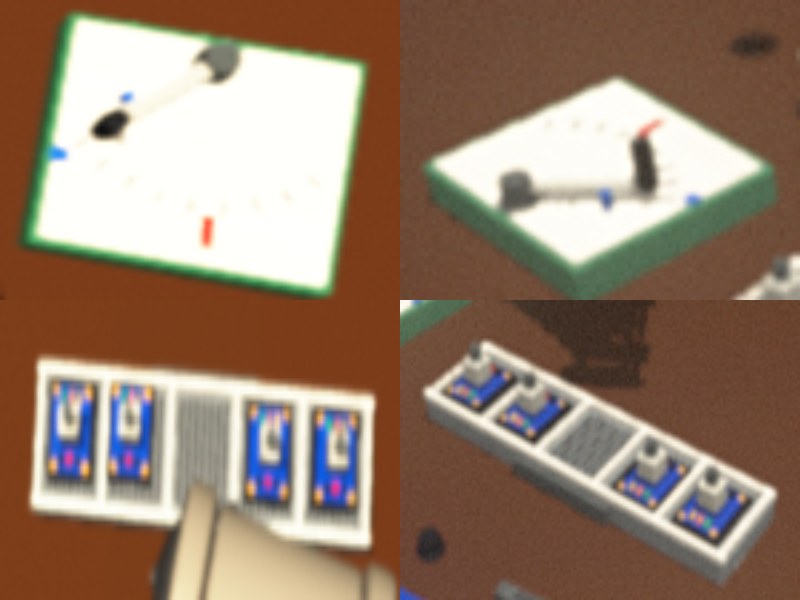

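All four boards are flat in bays at (250,182), (270,183), (318,187) and (341,188). The lever is still closed and the pointer is at (424,227). I'll refine the pointer angle and approach the knob.

```bash
python3 - <<'E'
from h import *
for n,roi in (("top",(418,220,432,236)),("scene",(164,176,178,186))):
    acc=0
    for k in range(3): acc=acc+env.get_image(n).astype(float)
    im=acc/3; x0,y0,x1,y1=roi; c=im[y0:y1,x0:x1]
    w=np.clip(c[...,0]-c[...,1]-40,0,None)
    if n=="top": w=np.clip(c[...,0]-c[...,1]-40,0,None)*(c[...,0]>190)
    yy,xx=np.mgrid[y0:y1,x0:x1]; u=np.array([(w*xx).sum(),(w*yy).sum()])/w.sum(); p=onz(n,u,.031); d=p-[.6118,-.352,0]
    print(n,u,p,np.linalg.norm(d[:2]),np.degrees(np.arctan2(-d[1],-d[0])))
plan((.54,-.24,.16,123.7),(.5653,-.2829,.14,123.7),(.5653,-.2829,.07,123.7))
E
```

```text
top [424.18815224 227.31338244] [ 0.50071862 -0.34449683  0.031     ] 0.11133450341738503 -3.8642655300663704
scene [169.5 181.8] [ 0.49978595 -0.34528041  0.031     ] 0.11221541963561146 -3.4329934720565656
(0.54, -0.24, 0.16, 123.7) -> [-0.551, -0.013, -0.018] [0.0, 0.0, -0.224]
(0.5653, -0.2829, 0.14, 123.7) -> [-0.675, -0.005, 0.032] [0.0, 0.0, -0.224]
(0.5653, -0.2829, 0.07, 123.7) -> [-0.675, -0.005, 0.207] [0.0, 0.0, -0.224]
```

Emit:
carry_out:
  targets:
    - [[-0.1,0,0],[0,0,-0.1]]
    - [[-0.2,0,0],[0,0,-0.2]]
    - [[-0.3,0,0],[0,0,-0.22]]
    - [[-0.4,0,0],[0,0,-0.22]]
    - [[-0.5,0,0],[0,0,-0.22]]
    - [[-0.6,0,0],[0,0,-0.22]]
    - [[-0.675,-0.005,0.02],[0,0,-0.22]]
    - [[-0.675,-0.005,0.05],[0,0,-0.22]]
    - [[-0.675,-0.005,0.05],[0,0,-0.22]]
    - [[-0.675,-0.005,0.05],[0,0,-0.22]]

```text
clock: 28.37
ee_pos: [0.5643, -0.2822, 0.1317]
tool_rot: [-0.002, 0.473, 0.881, 0.0]
ft_force: [-0.1, -0.4, 0.1]
finger_gap: 0.0505
grip_force: 0.0
```

```bash
python3 - <<'E'
from h import *
print(tool()[0]); plan((.5653,-.2829,.07,123.7))
E
```

```text
[ 0.56428734 -0.28216025  0.13171209]
(0.5653, -0.2829, 0.07, 123.7) -> [-0.003, 0.001, 0.154] [-0.002, -0.006, -0.004]
```

Emit:
carry_out:
  targets:
    - [[-0.003,0,0.06],[0,0,0]]
    - [[-0.003,0,0.11],[0,0,0]]
    - [[-0.003,0,0.14],[0,0,0]]
    - [[-0.003,0,0.154],[0,0,0]]
    - [[-0.003,0,0.154],[0,0,0]]
    - [[-0.003,0,0.154],[0,0,0]]

```text
clock: 28.87
ee_pos: [0.5661, -0.2833, 0.0724]
tool_rot: [0.001, 0.472, 0.882, -0.0]
ft_force: [-0.2, -0.5, -0.3]
finger_gap: 0.0503
grip_force: 0.0
```

Emit:
carry_out:
  targets:
    - [[0,0,0],[0,0,0]]
    - [[0,0,0],[0,0,0]]
    - [[0,0,0],[0,0,0]]
    - [[0,0,0],[0,0,0]]
    - [[0,0,0],[0,0,0]]
    - [[0,0,0],[0,0,0]]
  claw: -1
  grip_force: 15

```text
clock: 29.37
ee_pos: [0.5654, -0.2836, 0.0717]
tool_rot: [0.0, 0.472, 0.881, -0.0]
ft_force: [-5.4, -3.4, 1.7]
finger_gap: 0.0154
grip_force: 15.1
```

```bash
python3 - <<'E'
from h import *
p,r=tool(); print(p); pv=np.array([.6123,-.3537]); d=p[:2]-pv; th0=np.degrees(np.arctan2(-d[1],-d[0])); print(np.linalg.norm(d),th0)
def W(th): c=np.radians(th); return (*(pv+.085*np.array([-np.cos(c),-np.sin(c)])),.070,180+th)
plan(*[W(a) for a in (-52,-48,-44,-40,-36,-32,-29)],start=W(-56.3))
plan(*[W(a) for a in (-25,-21,-17,-13,-9,-6,-3.65)],start=W(-29))
E
```

```text
[ 0.56542536 -0.28360016  0.07170377]
0.08432804437491416 -56.22998559941451
(np.float64(0.559968774597319), np.float64(-0.28671908594342865), 0.07, 128) -> [-0.001, -0.016, -0.0] [-0.0, 0.0, -0.143]
(np.float64(0.555423898459497), np.float64(-0.2905326898344215), 0.07, 132) -> [-0.002, -0.031, -0.0] [-0.0, 0.0, -0.277]
(np.float64(0.5511561169712146), np.float64(-0.29465403851098526), 0.07, 136) -> [-0.005, -0.045, -0.0] [-0.0, 0.0, -0.41]
(np.float64(0.5471862223348868), np.float64(-0.29906305317664417), 0.07, 140) -> [-0.009, -0.06, -0.0] [-0.0, 0.0, -0.543]
(np.float64(0.5435335554781294), np.float64(-0.3037382535551398), 0.07, 144) -> [-0.013, -0.074, -0.0] [-0.0, 0.0, -0.677]
(np.float64(0.5402159118267037), np.float64(-0.3086568625401776), 0.07, 148) -> [-0.019, -0.087, -0.0] [-0.0, 0.0, -0.81]
(np.float64(0.5379573248931513), np.float64(-0.31249118227906136), 0.07, 151) -> [-0.024, -0.097, -0.0] [0.0, 0.0, -0.91]
(np.float64(0.5352638381018847), np.float64(-0.31777744775204053), 0.07, 155) -> [-0.001, -0.015, -0.0] [0.0, 0.0, -0.133]
(np.float64(0.5329456637477378), np.float64(-0.32323872428864947), 0.07, 159) -> [-0.002, -0.03, -0.0] [-0.0, 0.0, -0.267]
(np.float64(0.531014095743142), np.float64(-0.3288484050985674), 0.07, 163) -> [-0.005, -0.044, -0.0] [-0.0, 0.0, -0.4]
(np.float64(0.5294785444932549), np.float64(-0.3345791603807715), 0.07, 167) -> [-0.008, -0.059, -0.0] [0.0, 0.0, -0.533]
(np.float64(0.5283464910494132), np.float64(-0.3404030704715804), 0.07, 171) -> [-0.013, -0.073, -0.0] [-0.0, 0.0, -0.667]
(np.float64(0.5277656388936968), np.float64(-0.34481508062224947), 0.07, 174) -> [-0.017, -0.083, -0.0] [-0.0, 0.0, -0.767]
(np.float64(0.5274724179652839), np.float64(-0.3482887777588129), 0.07, 176.35) -> [-0.02, -0.091, -0.0] [0.0, 0.0, -0.845]
```

Emit:
carry_out:
  targets:
    - [[0,-0.008,0],[0,0,-0.07]]
    - [[-0.001,-0.016,0],[0,0,-0.14]]
    - [[-0.002,-0.031,0],[0,0,-0.28]]
    - [[-0.005,-0.045,0],[0,0,-0.41]]
    - [[-0.009,-0.06,0],[0,0,-0.54]]
    - [[-0.013,-0.074,0],[0,0,-0.68]]
    - [[-0.019,-0.087,0],[0,0,-0.81]]
    - [[-0.024,-0.097,0],[0,0,-0.91]]
    - [[-0.024,-0.097,0],[0,0,-0.91]]
    - [[-0.024,-0.097,0],[0,0,-0.91]]

```text
clock: 30.2
ee_pos: [0.5384, -0.3129, 0.0717]
tool_rot: [-0.0, 0.252, 0.968, -0.0]
ft_force: [-0.3, 1.3, 3.2]
finger_gap: 0.0156
grip_force: 15.0
```

Emit:
carry_out:
  targets:
    - [[-0.001,-0.015,0],[0,0,-0.13]]
    - [[-0.002,-0.03,0],[0,0,-0.27]]
    - [[-0.005,-0.044,0],[0,0,-0.4]]
    - [[-0.008,-0.059,0],[0,0,-0.53]]
    - [[-0.013,-0.073,0],[0,0,-0.67]]
    - [[-0.017,-0.083,0],[0,0,-0.77]]
    - [[-0.017,-0.083,0],[0,0,-0.77]]
    - [[-0.017,-0.083,0],[0,0,-0.77]]

```text
clock: 30.87
ee_pos: [0.5284, -0.3451, 0.0717]
tool_rot: [-0.0, 0.053, 0.999, -0.0]
ft_force: [-2.4, 0.3, 2.7]
finger_gap: 0.0152
grip_force: 15.0
```

```bash
python3 - <<'E'
from h import *
env.get_image("top")
p,r=tool(); st=env.get_state(); pv=np.array([.6123,-.3537]); d=p[:2]-pv; th0=np.degrees(np.arctan2(-d[1],-d[0])); print(p,np.linalg.norm(d),th0,st["finger_gap"],st["ft_force"])
c=np.radians(-3.65); plan((*(pv+.085*np.array([-np.cos(c),-np.sin(c)])),p[2],176.35))
E
```

```text
[ 0.52839703 -0.34499246  0.07167966] 0.08435360279735493 -5.9250050715936045 0.01504249378546746 [-3.10014187 -0.05617904  3.47525058]
(np.float64(0.5274724179652839), np.float64(-0.3482887777588129), np.float64(0.07167966125759351), 176.35) -> [0.001, -0.008, 0.0] [-0.0, -0.0, -0.082]
```

Emit:
carry_out:
  targets:
    - [[0,-0.004,0],[0,0,-0.04]]
    - [[0,-0.008,0],[0,0,-0.08]]
    - [[0,-0.008,0],[0,0,-0.08]]
    - [[0,-0.008,0],[0,0,-0.08]]

```text
clock: 31.25
ee_pos: [0.5281, -0.3485, 0.0717]
tool_rot: [0.0, 0.031, 1.0, -0.0]
ft_force: [-2.1, 0.7, 3.9]
finger_gap: 0.0155
grip_force: 15.0
```

Emit:
carry_out:
  targets:
    - [[0,0,0],[0,0,0]]
    - [[0,0,0],[0,0,0]]
    - [[0,0,0],[0,0,0]]
    - [[0,0,-0.07],[0,0,0]]
    - [[0,0,-0.15],[0,0,0]]
    - [[0,0,-0.25],[0,0,0.2]]
    - [[0,0.1,-0.3],[0,0,0.4]]
    - [[0.05,0.2,-0.3],[0,0,0.6]]
    - [[0.1,0.3,-0.3],[0,0,0.8]]
    - [[0.15,0.4,-0.3],[0,0,1]]
    - [[0.2,0.5,-0.3],[0,0,1]]
    - [[0.2,0.6,-0.3],[0,0,1]]
  claw: 0.1

```text
clock: 32.25
ee_pos: [0.4615, -0.1142, 0.1914]
tool_rot: [-0.001, 0.29, 0.957, -0.0]
ft_force: [1.5, -0.9, -0.2]
finger_gap: 0.0505
grip_force: 0.0
```

Emit:
carry_out:
  targets:
    - [[0.1,0.1,0],[0,0,0.2]]
    - [[0.15,0.2,0],[0,0,0.4]]
    - [[0.2,0.3,0],[0,0,0.6]]
    - [[0.2,0.4,0],[0,0,0.8]]
    - [[0.2,0.45,0],[0,0,1]]
    - [[0.2,0.45,0],[0,0,1]]
    - [[0.2,0.45,0],[0,0,1]]
  claw: -1

```text
clock: 32.83
ee_pos: [0.4974, 0.0807, 0.1913]
tool_rot: [0.0, 0.525, 0.851, 0.0]
ft_force: [-0.5, -0.0, 0.2]
finger_gap: 0.0088
grip_force: 0.0
```

```bash
python3 - <<'E'
from h import *
t=env.get_image("top"); s=env.get_image("scene"); p,r=tool(); print(p, r.as_matrix()[:,0])
for c,ar,m in blobs(t,(0,0,0),(180,255,70),4,(388,180,455,235)): print("dark",c,ar,onz("top",c,.06).round(4))
for c,ar,m in blobs(s,(0,0,0),(180,255,70),6,(150,165,190,212)): print("sc dark",c,ar)
a=np.vstack([np.hstack([cv2.resize(t[170:245,378:468],(400,300),interpolation=2),cv2.resize(s[150:225,108:208],(400,300))]),np.hstack([cv2.resize(t[155:215,225:365],(400,300)),cv2.resize(s[200:300,175:325],(400,300))])])
cv2.imwrite("pics/c8.png",a[:,:,::-1])
E
```

```text
[0.49635634 0.07820661 0.19111117] [-4.47089624e-01  8.94489165e-01 -4.78330365e-05]
dark [428.39 215.82] 28 [ 0.5267 -0.3468  0.06  ]
sc dark [160.43 176.78] 23
```

View pics/c8.png

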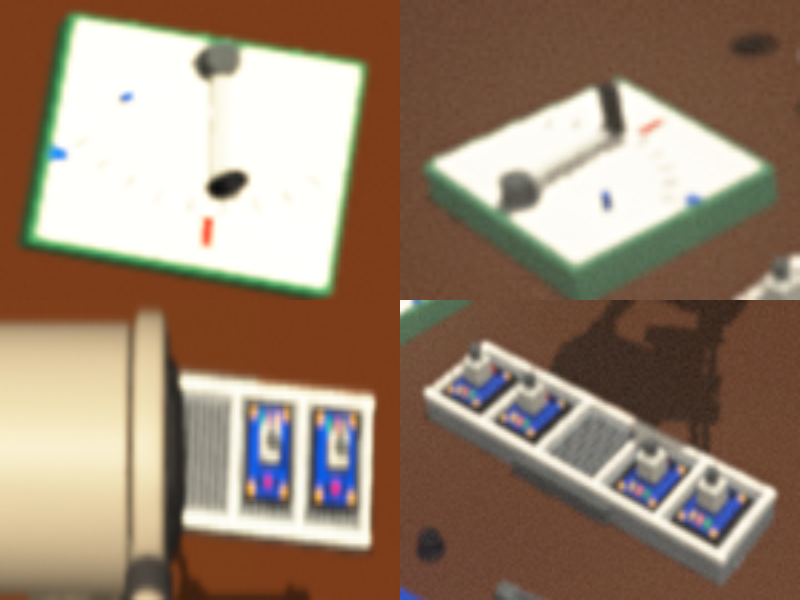

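Knob at (428,216) lines up with the pointer: lever at -3.5° against -3.65°. Boards are still seated. The isolator goes on last.

```bash
python3 - <<'E'
from h import *
h=np.array([.5525,.3395]);x=np.array([.956,-.292])
a=[tuple((h+s*x).round(4)) for s in (-.084,-.03,-.010)]
plan((.48,.25,.19,90)); plan((*a[0],.19,73.7),start=(.48,.25,.19,90))
E
```

```text
(0.48, 0.25, 0.19, 90) -> [0.402, 0.155, 0.003] [-0.002, 0.001, 0.885]
(np.float64(0.4722), np.float64(0.364), 0.19, 73.7) -> [0.285, -0.019, -0.0] [-0.0, -0.0, 0.543]
```

Emit:
carry_out:
  targets:
    - [[0.1,0.04,0],[0,0,0.23]]
    - [[0.2,0.08,0],[0,0,0.46]]
    - [[0.3,0.12,0],[0,0,0.68]]
    - [[0.4,0.155,0],[0,0,0.88]]
    - [[0.4,0.155,0],[0,0,0.88]]

```text
clock: 33.35
ee_pos: [0.4806, 0.2504, 0.1915]
tool_rot: [-0.0, 0.709, 0.705, 0.0]
ft_force: [0.9, -0.5, 0.0]
finger_gap: 0.0001
grip_force: 0.0
```

Emit:
carry_out:
  targets:
    - [[0.1,0,0],[0,0,0.2]]
    - [[0.2,-0.01,0],[0,0,0.4]]
    - [[0.285,-0.02,0],[0,0,0.54]]
    - [[0.285,-0.02,0],[0,0,0.54]]
    - [[0.285,-0.02,0],[0,0,0.54]]

```text
clock: 33.77
ee_pos: [0.4729, 0.3631, 0.191]
tool_rot: [0.0, 0.799, 0.602, -0.001]
ft_force: [0.2, -0.9, 0.1]
finger_gap: 0.0
grip_force: 0.0
```

```bash
python3 - <<'E'
from h import *
h=np.array([.5525,.3395]);x=np.array([.956,-.292])
a=[tuple((h+s*x).round(4)) for s in (-.084,-.03,-.010)]
print(tool()[0],env.get_state()["finger_gap"]); plan((*a[0],.106,73.7),(*a[1],.106,73.7),(*a[2],.106,73.7))
E
```

```text
[0.47292955 0.36307755 0.19099618] 3.875003452738008e-05
(np.float64(0.4722), np.float64(0.364), 0.106, 73.7) -> [0.002, -0.002, 0.212] [-0.001, 0.002, 0.009]
(np.float64(0.5238), np.float64(0.3483), 0.106, 73.7) -> [-0.0, 0.132, 0.212] [-0.001, 0.002, 0.009]
(np.float64(0.5429), np.float64(0.3424), 0.106, 73.7) -> [-0.001, 0.182, 0.212] [-0.001, 0.002, 0.009]
```

Emit:
carry_out:
  targets:
    - [[0,-0.01,0.08],[0,0,0]]
    - [[0,-0.01,0.15],[0,0,0]]
    - [[0,-0.01,0.21],[0,0,0]]
    - [[0,0.02,0.21],[0,0,0]]
    - [[0,0.05,0.21],[0,0,0]]
    - [[0,0.08,0.21],[0,0,0]]
    - [[0,0.11,0.21],[0,0,0]]
    - [[0,0.14,0.21],[0,0,0]]
    - [[0,0.165,0.21],[0,0,0]]
    - [[0,0.185,0.21],[0,0,0]]
    - [[0,0.185,0.21],[0,0,0]]
    - [[0,0.185,0.21],[0,0,0]]

```text
clock: 34.77
ee_pos: [0.5446, 0.3425, 0.1077]
tool_rot: [0.0, 0.8, 0.6, 0.0]
ft_force: [1.1, 0.8, 0.2]
finger_gap: 0.0006
grip_force: 0.0
```

Emit:
carry_out:
  targets:
    - [[0,-0.03,0],[0,0,0]]
    - [[0,-0.03,-0.08],[0,0,0]]
    - [[0,-0.03,-0.18],[0,0,0]]
    - [[-0.08,-0.03,-0.27],[0,0,0]]
    - [[-0.16,-0.06,-0.27],[0,0,0]]
    - [[-0.24,-0.1,-0.27],[0,0,0]]
    - [[-0.32,-0.15,-0.27],[0,0,0]]
    - [[-0.4,-0.2,-0.27],[0,0,0]]
    - [[-0.5,-0.2,-0.27],[0,0,0]]
    - [[-0.5,-0.2,-0.27],[0,0,0]]

```text
clock: 35.6
ee_pos: [0.4079, 0.1692, 0.2156]
tool_rot: [0.0, 0.8, 0.6, -0.002]
ft_force: [1.8, 0.3, -1.1]
finger_gap: 0.0005
grip_force: 0.0
```

```bash
python3 - <<'E'
from h import *
t=env.get_image("top"); s=env.get_image("scene"); print(tool()[0])
for c,ar,m in blobs(t,(0,0,0),(180,255,70),4,(388,180,455,235)): print("dark",c,ar)
a=np.vstack([np.hstack([cv2.resize(t[170:240,130:200],(400,300)),cv2.resize(s[245:315,370:440],(400,300))]),np.hstack([cv2.resize(t,(400,300)),cv2.resize(s[200:300,175:325],(400,300))])])
cv2.imwrite("pics/c9.png",a[:,:,::-1])
E
```

```text
[0.41109665 0.17246036 0.21619608]
dark [428.39 215.82] 28
```

View pics/c9.png

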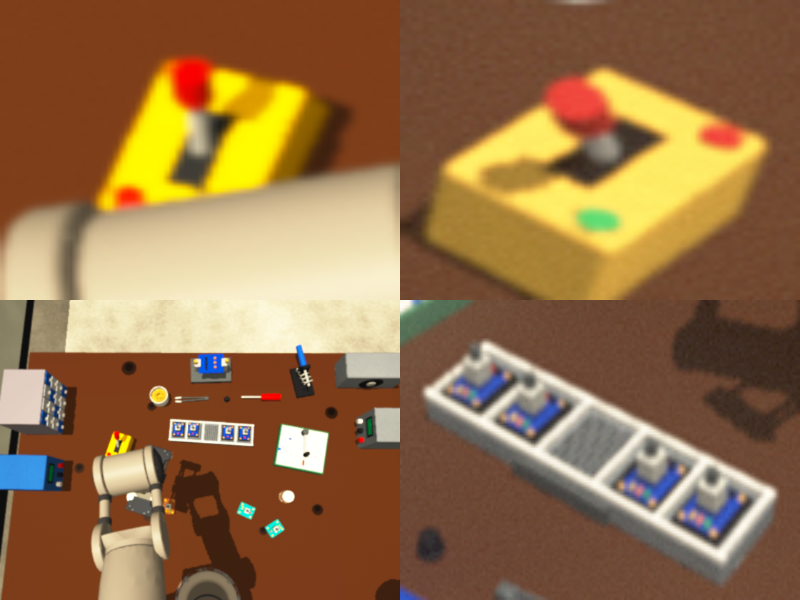

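Toggle leans to the green dot, all four boards sit flat, the lever is on the pointer, and there is no fifth blue board anywhere.

```bash
python3 -c "
from rig import env; print(env.sign_off())"
```

```text
the job is handed in; nothing more can be done
None
```

The job is handed in: I switched the fan off and closed the damper against its stop, laid the four blue boards (all that were there) flat one to a bay, opened the damper to the red pointer (within about 0.2°), then switched the fan on, at about 36 s of the 192 s allowed.

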